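# Kit the micrometer case and snap it shut

### The arm

A 6-joint arm with a two-finger parallel gripper is mounted at the origin on the work surface. World frame = base frame: x ahead of the robot, y to its left, z up, the work surface at z = 0. Lengths are in m, angles in rad, forces in N, time in s.
With the tool pointing down it reaches from about 0.35 to 0.975 m from the base axis. Payload 17.4 kg.
Tool frame: the origin (TCP) lies midway between the tips of the shut fingers; the grasp point (between the pads) lies 19 mm behind it; z points along the fingers, y is the line along which they close (so a half turn about z gives the same grasp; the last joint's range is limited). The gripper opens to 85 mm and grips with 20 to 120 N. Pads are 22 mm wide; open, the fingers measure 114 mm over their backs; the gripper's body (76 mm by 85 mm) begins 54 mm behind the grasp point. The pads swing forward as they close: fully open they stand 13 mm farther back than shut.
Start: joints at [-0.038, 0.116, 1.442, -0, 1.584, -0.038], TCP at [0.675, -0, 0.231] pointing down, gripper open.
Joint ranges: [-2.83, 2.83], [-0.83, 2.19], [0.07, 2.5], [-1.14, 4.28], [0.01, 3], [-2.97, 2.97]. Speed limits (rad/s): [1.89, 1.89, 2.22, 3.14, 3.14, 3.14].

### API

Orientations are given as a unit quaternion [w, x, y, z].
In Python, from plant import arm, viewer, order gives the robot as it stands.
- The arm moves only by the tool play_rows, never from a script. Its argument "increments" is a list of rows, each a list of 3 entries, a list of its own where there are three numbers: the closure, from 0 (fully open) to 1 (shut), then the shift along the tool's x, y, z in units of 2 cm (1.0 is 2 cm), then the turn, a rotation vector about the tool's x, y, z in units of 5 degrees (1.0 is 5 degrees). In form: [[fingers, [x, y, z], [wx, wy, wz]], ...]. A call has 1 to 5 rows; each row shifts and turns the commanded pose from where the row before left it, along the tool's axes as they then stand; what a row does not reach is not made up. A row lasts 1/10 s, in which the tool goes at most 50 mm and 8.59 degrees, less where a joint would pass 70% of its speed; a pose out of reach is approached as far as the arm can. A call with a number of a shift or a turn outside -1 to 1 is refused whole. A call with a gripper value outside its range is refused whole. The fingers move at their own pace and stop on an object; "grip_force" is the grip in N (left out, the last holds). Time passes only in rows, so rows that do not move let the fingers close. It gives the time, the measured TCP pose, the force, the opening and the grip force at its end, in the units of the state.
- arm.sense(): the state, without advancing time (a new reading comes with each control period).
- viewer.grab_frame(name): name is "scene" or "side" or "wrist"; returns the picture (420x560x3 uint8, red, green, blue); there is no depth.
- viewer.camera_info(name): a dict with "K" (3x3 intrinsics, pixels), "extrinsics" (4x4, takes a point from world to camera coordinates). Camera axes: x right, y up, looking along -z (the intrinsics and any distortion apply to the point x, -y, -z); pixel columns grow to the right and rows downward; lengths in m; the calibration is good to about 2 mm. A picture is of the moment at which its call begins: read the wrist's pose just before it. camera_info takes no time and is no camera call; for the wrist camera it gives the pose at the moment of the call.
- order.sign_off(): hands the job in; it is judged then, once.
The state is a dict: "time": time; "joint_positions": joint angles; "qd": joint speeds; "effort": joint torques, N m; "eef_pos": TCP position; "tool_rot": TCP orientation; "ft_force": force on the tool from outside, world axes, zero at the start; "torque": the same for the moment, N m; "gripper_width": finger opening in m; "finger_force": force on a finger pad.
Only numpy, scipy, OpenCV 4.12 (cv2) and the standard library are available. Lean on these libraries where they do the work, as an engineer would, in place of code of your own. Each camera call takes 0.05 s, during which the arm holds its last target. There are 200 camera calls.

### The job

Put the red setting standard and the blued edge finder into the cavities cut to their outlines in the maple micrometer case: reach in under the propped lid without pushing it down, and, as their shadow board sits a few millimetres out of true, feel for each cavity and ease the part in until it lies fully home, never forcing or dropping it. Then press the lid shut past its catch, leaving the micrometer and the other tools as they are.

Things in the scene. Friction and masses are not known exactly. Their poses are not given: they have to be found in the camera images.
- case: Fixed maple case, 190 mm deep (its x, from catch side to hinge side, roughly along world -y), 240 mm wide (y); origin at the centre of its underside, z up, on the drawer's bottom at world z 0.010. Rim at z 42 mm. Inside, rigid two-colour board: black top at z 34, yellow cavity floors at z 20 mm. The micrometer (top z 38) lies at x below -20 mm; the two empty cavities lie next to the hinge.
- edge_finder_cavity (a point): Edge finder's cavity, centre of its floor (case x 33.5, y -55 mm; case axes) IF their board were true; taped in, it lies up to 6 mm off in x, 2.5 in y: see or feel where. 14 mm deep, play 1.3 mm: 15.2 mm wide from x -44.5 to 22.3 (shank), 8.6 wide on to 44.5 (tip, hinge side). Finger relief, as deep: x -22 to 18, 31.5 mm to either side of the middle line.
- standard_cavity (a point): Setting standard's cavity, centre of its floor (case x 33.5, y 55 mm; case axes) if the board were true; it is off by the same few mm as the other (fixed, not turned). 14 mm deep, play 1.3 mm sideways, 1.5 endways: 20.6 mm wide from x -23.8 to 23.8 (sleeve), 11.6 wide out to +/-39 (ends). Finger relief, as deep: x -22 to 18, 34 mm to either side of the middle line.
- standard_center (a point): Centre of the loose setting standard (60 g), lying on the drawer's bottom: round red anodised sleeve, 18 mm diameter, 45 mm long, with bright steel ends 9 mm diameter, 15 mm long; 75 mm overall. x along its length, z up as it lies; centre 9 mm above what it lies on. Both ends alike: either way round will do. Narrow flats keep it from rolling.
- edge_finder_center (a point): Centre of the length of the loose edge finder (70 g), lying on the drawer's bottom: round blued shank 12.7 mm diameter from x -43 to 21 mm, then a dark tip 6 mm diameter to x 43 mm. x along its length towards the tip, z up as it lies; centre 6.35 mm above what it lies on. It fits only with the tip towards the hinge. Narrow flats keep it from rolling.
- edge_finder_tip (a point): End of the edge finder's thin tip, on its axis, 43 mm from its centre.
- lid_hinge (a point): Middle of the lid's hinge line, at x 95, z 42 mm in the case; axes as the case's. The lid turns about y. The propped lid leaves no room over the empty cavities for an upright gripper: the tool has to lean 30 to 45 degrees in the case's xz plane, its body towards the catch side, and the parts are best taken with that same lean along their length.
- lid (a joint): Angle of the lid (rad): 0 shut, growing as it opens, 1.02 to 1.09 at the start, at most 1.10. The stiff hinge keeps it where it is left; up to 2 N at the free edge moves it. In the last 0.06 rad a bump on its brass tongue must ride over a sprung ball in the case's front: about 10 N at the free edge, after which it snaps to 0 and stays. Short of that it stays ajar.
- lid_press (a point): Point on the lid's outer face, 170 mm from the hinge line, midway across its width, behind the catch; z is that face's outward normal, x points to the hinge. The lid is a flat slab, 191 mm from hinge to free edge, 240 mm wide, 12 mm thick; the hinge line lies in its inner face.
- micrometer: Bright steel micrometer (190 mm long) already home in its cavity on the catch side; origin at its underside on the spindle line. Leave it.
- v_block: Squat grey cast-iron V-block, 70 x 50 x 38 mm, origin at the centre of its underside. It stands in the drawer, whose sides are 45 mm high. Leave it.
- block_123: Steel hole block, 76 x 51 x 25 mm, origin at the centre of its underside. Leave it.
- square: Engineer's square, stock 20 x 75 x 16 mm with a blade to 108 mm, origin under the stock. Leave it.
- dial_indicator: Round dial indicator lying on its back, 40 mm across, 14 mm high, origin under its centre. Leave it.
- parallel: Flat steel parallel, 150 x 20 x 8 mm, origin at the centre of its underside. Leave it.

How it is judged:
By the outcome, as a careful person would: the job done as asked, in the order asked, and still so for the second after the job is handed in, with the robot touching nothing.
It also fails if it takes over 72 s, if anything falls off the work surface, if the arm or the gripper's body presses on something with over 40 N, if the wrist force passes 120 N, or if a joint passes its speed limit or range.

## Working session

There is one attempt and no reset: what is moved stays moved. The work goes in short steps, Python scripts to look and compute and a tool call to move; the robot and the scene stay as the last step left them, time stands still between calls to the robot, and variables do not carry over. Pictures are saved under pics/ and viewed, at most 10 in all, crops included, and the job is handed in when it is done.

Besides the shell and the picture viewer there is one more tool, called as name([rows], argument=value, ...), one row to a line, values as JSON. play_rows: Moves the arm, as the interface text tells. Its arguments: {"type":"object","properties":{"increments":{"type":"array","items":{"type":"array"}},"grip_force":{"type":"number"}},"required":["increments"]}

```bash
mkdir -p pics; ls; python3 - <<'E'
from plant import arm, viewer
import cv2, numpy as np
print(arm.sense())
for n in ("scene","side"):
    im=viewer.grab_frame(n); cv2.imwrite(f"pics/{n}0.png",im[:,:,::-1]); c=viewer.camera_info(n); print(n,np.array(c["K"]).round(1).tolist(),np.array(c["extrinsics"]).round(3).tolist(),[k for k in c])
E
```

```text
pics
{'time': 0.0, 'joint_positions': array([-3.77946820e-02,  1.16474975e-01,  1.44227997e+00,  7.17390838e-06,
        1.58402639e+00, -3.78485558e-02]), 'qd': array([-0.00223312,  0.00135439, -0.00181152, -0.00011064, -0.0025308 ,
        0.00079307]), 'effort': array([-3.01628024e-03, -7.32023120e+01, -6.32483125e+01, -3.67824050e-04,
        6.55109907e-03, -4.52531231e-05]), 'eef_pos': array([6.74795440e-01, 4.47352548e-06, 2.30560477e-01]), 'tool_rot': array([-4.38291653e-04,  7.07087577e-01,  7.07125735e-01, -4.01440525e-04]), 'ft_force': array([0.14311892, 0.04916429, 0.07328336]), 'torque': array([-0.001375  , -0.02969191,  0.00754022]), 'finger_force': 0.0, 'gripper_width': 0.08510955637480393}
scene [[420.2, 0.0, 281.6], [0.0, 420.2, 211.7], [0.0, 0.0, 1.0]] [[0.201, 0.98, -0.002, -0.146], [-0.699, 0.145, 0.7, 0.362], [0.686, -0.139, 0.714, -1.495], [0.0, 0.0, 0.0, 1.0]] ['K', 'extrinsics']
side [[408.0, 0.0, 277.7], [0.0, 408.0, 211.0], [0.0, 0.0, 1.0]] [[-0.864, -0.503, 0.019, 0.511], [0.297, -0.48, 0.825, -0.224], [-0.406, 0.719, 0.564, -0.784], [0.0, 0.0, 0.0, 1.0]] ['K', 'extrinsics']
```

View pics/scene0.png

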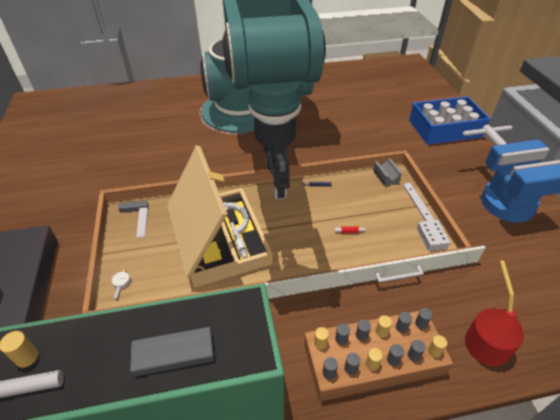

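View pics/side0.png

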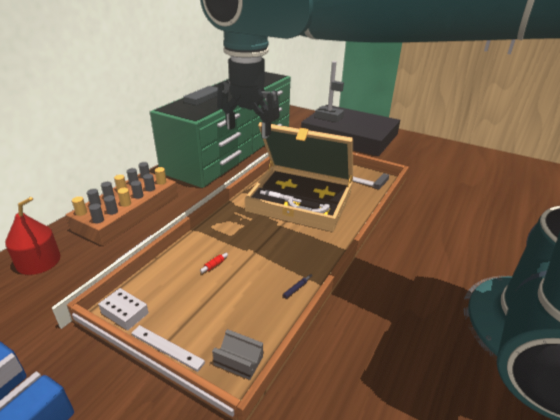

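The scene shows the lid standing open at (200,215), the red standard at (349,230) and the edge finder at (319,184). The side view shows both yellow cavity crosses at (287,184) and (324,192), the standard at (214,263) and the finder at (296,287).

```bash
cat > h.py <<'E'
import numpy as np, cv2
from plant import arm, viewer
from scipy.spatial.transform import Rotation as R
def cam(n):
    c=viewer.camera_info(n); return np.array(c["K"]),np.array(c["extrinsics"])
def ray(c,uv):
    K,E=c; d=np.linalg.inv(K)@np.array([uv[0],uv[1],1.]); d=E[:3,:3].T@(d*[1,-1,-1]); return -E[:3,:3].T@E[:3,3],d/np.linalg.norm(d)
def onz(c,uv,z):
    o,d=ray(c,uv); return o+d*(z-o[2])/d[2]
def tri(c1,a,c2,b):
    o1,d1=ray(c1,a);o2,d2=ray(c2,b); s=np.linalg.lstsq(np.c_[d1,-d2],o2-o1,rcond=None)[0]
    p,q=o1+s[0]*d1,o2+s[1]*d2; return (p+q)/2,np.linalg.norm(p-q)
def proj(c,p):
    K,E=c; q=(E[:3,:3]@p+E[:3,3])*[1,-1,-1]; q=K@q; return q[:2]/q[2]
def rot(s): q=s["tool_rot"]; return R.from_quat([q[1],q[2],q[3],q[0]])
def step(p,Rm=None):
    "tool-axes shift in units of 2cm and turn in units of 5deg from the measured pose to p, Rm (columns)"
    s=arm.sense(); r=rot(s); print("shift",(r.inv().apply(np.array(p)-s["eef_pos"])/.02).round(2),end=" ")
    if Rm is not None: print("turn",((r.inv()*R.from_matrix(Rm)).as_rotvec(degrees=True)/5).round(2),"shift in final axes",(Rm.T@(np.array(p)-s["eef_pos"])/.02).round(2))
def blob(m,box):
    x0,y0,x1,y1=box; k=np.zeros_like(m); k[y0:y1,x0:x1]=m[y0:y1,x0:x1]
    n,l,st,ce=cv2.connectedComponentsWithStats(k.astype(np.uint8)); i=1+st[1:,4].argmax(); ys,xs=np.where(l==i)
    r=cv2.minAreaRect(np.c_[xs,ys].astype(np.float32)); b=cv2.boxPoints(r)
    e=[(b[i]+b[(i+1)%4])/2 for i in range(4)]; a=(e[0],e[2]) if np.linalg.norm(e[0]-e[2])>np.linalg.norm(e[1]-e[3]) else (e[1],e[3])
    return ce[i],a,st[i,4]
E
python3 - <<'E'
from h import *
for n,br,bd in (("scene",(320,215,380,245),(300,175,340,195)),("side",(195,245,240,280),(275,265,320,305))):
    im=cv2.imread(f"pics/{n}0.png").astype(int); c=cam(n); B,G,Rr=im[:,:,0],im[:,:,1],im[:,:,2]
    m=(Rr>110)&(G<60)&(B<60); ce,a,k=blob(m,br); print(n,"red",ce,k,*[onz(c,p,.019).round(4) for p in (ce,*a)])
    m=(Rr<75)&(Rr<B+25); ce,a,k=blob(m,bd); print(n,"blue",ce,k,*[onz(c,p,.0163).round(4) for p in (ce,*a)],*[np.round(p,1) for p in a])
im=cv2.imread("pics/side0.png"); a=cv2.resize(im[120:240,235:365],None,fx=4,fy=4,interpolation=2)
b=cv2.resize(im[265:305,270:325],None,fx=4,fy=4); im2=cv2.imread("pics/scene0.png"); d=cv2.resize(im2[150:290,160:280],None,fx=3,fy=3)
o=np.zeros((580,800,3),np.uint8); o[:480,:520]=a; t=cv2.resize(im2[150:290,160:275],None,fx=2.4,fy=2.4); o[:t.shape[0],522:522+t.shape[1]]=t; o[400:560,540:760]=b; cv2.imwrite("pics/c1.png",o)
E
```

```text
scene red [349.85714286 230.05952381] 84 [0.6443 0.194  0.019 ] [0.6462 0.2147 0.019 ] [0.6415 0.1712 0.019 ]
scene blue [319.66666667 184.01587302] 63 [0.4567 0.166  0.0163] [0.4626 0.1947 0.0163] [0.4504 0.1364 0.0163] [330. 184.] [309. 184.]
side red [214.5        262.23728814] 118 [0.6381 0.1956 0.019 ] [0.6352 0.1721 0.019 ] [0.6418 0.2189 0.019 ]
side blue [294.59398496 287.93233083] 133 [0.4525 0.1709 0.0163] [0.4452 0.1367 0.0163] [0.4593 0.2041 0.0163] [305.3 279.2] [283.7 296.9]
```

View pics/c1.png

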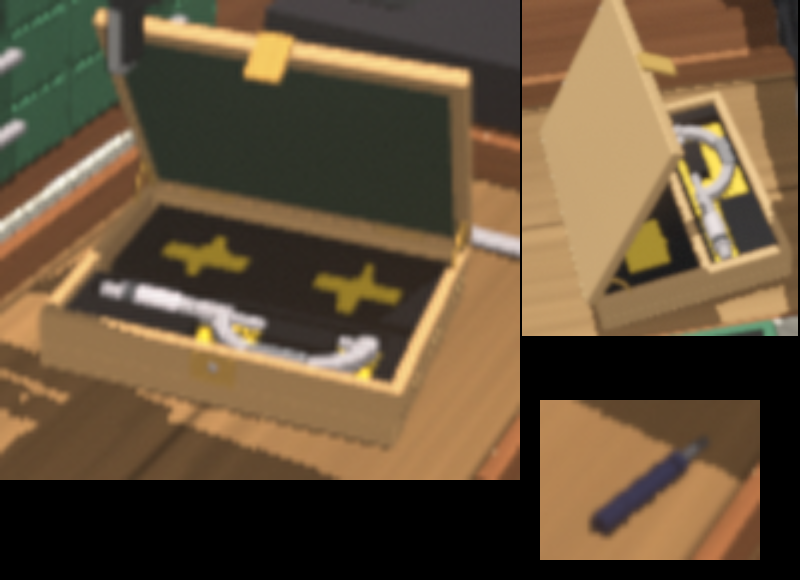

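The crop shows the yellow cavity crosses at (205,255) for the standard and (358,290) for the finder. The finder's grey tip points up and right, which is already towards the hinge. The case's front rim runs from (42,308) to (400,393).

```bash
python3 - <<'E'
from h import *
np.set_printoptions(precision=4,suppress=True)
cs=cam("side"); cc=cam("scene")
f=lambda x,y:(235+x/4,120+y/4)
for nm,p,z in (("frontL",f(42,308),.052),("frontR",f(400,390),.052),("backL",f(158,188),.052),("backR",f(455,262),.052),("hingeL",f(140,185),.052),("hingeR",f(465,235),.052),("wallbase",(317,300),.01)): print(nm,onz(cs,p,z))
im=cv2.imread("pics/side0.png").astype(int); B,G,Rr=im[:,:,0],im[:,:,1],im[:,:,2]
m=(Rr>90)&(G>70)&(B<60)
for bx in ((270,175,300,192),(310,183,338,200)):
    ce,a,k=blob(m,bx); print("yellow",ce,k,onz(cs,ce,.03))
K,E=cam("wrist"); s=arm.sense(); r=rot(s); o=-E[:3,:3].T@E[:3,3]
print("wrist K",K[0],"cam in tool",r.inv().apply(o-s["eef_pos"]),"look in tool",r.inv().apply(-E[2,:3]),"up",r.inv().apply(E[1,:3]))
cv2.imwrite("pics/w0.png",viewer.grab_frame("wrist")[:,:,::-1])
E
```

```text
frontL [ 0.6994 -0.0182  0.052 ]
frontR [ 0.4652 -0.0555  0.052 ]
backL [ 0.7189 -0.1981  0.052 ]
backR [ 0.4941 -0.2147  0.052 ]
hingeL [ 0.7323 -0.195   0.052 ]
hingeR [ 0.5021 -0.253   0.052 ]
wallbase [0.4008 0.1715 0.01  ]
yellow [286.3727 183.6727] 110 [ 0.6605 -0.166   0.03  ]
yellow [323.6694 192.0165] 121 [ 0.5515 -0.1811  0.03  ]
wrist K [357.8977   0.     283.6915] cam in tool [ 0.0833  0.     -0.142 ] look in tool [-0.3238 -0.0011  0.9461] up [0.9461 0.0017 0.3238]
```

play_rows([
  [0.3,[1,-0.1,0.5],[0,0,0]],
  [0.3,[1,-0.1,0.5],[0,0,0]],
  [0.3,[1,-0.1,0.5],[0,0,0]],
  [0.3,[1,-0.1,0.5],[0,0,0]],
  [0.3,[1,-0.1,0.5],[0,0,0]],
], grip_force=30)

```text
time: 0.65
eef_pos: [0.6645, 0.1022, 0.1802]
tool_rot: [-0.0, 0.707, 0.707, -0.0]
ft_force: [0.1, 0.6, -0.0]
gripper_width: 0.0599
finger_force: 0.0
```

play_rows([
  [0.3,[1,-0.1,0.5],[0,0,0]],
  [0.3,[1,-0.1,0.5],[0,0,0]],
  [0.3,[1,-0.1,0.5],[0,0,0]],
  [0.3,[1,-0.1,0.5],[0,0,0]],
  [0.3,[1,-0.1,0.5],[0,0,0]],
])

```text
time: 1.15
eef_pos: [0.6548, 0.2017, 0.1305]
tool_rot: [-0.0, 0.707, 0.707, 0.0]
ft_force: [1.0, -0.5, -0.9]
gripper_width: 0.0597
finger_force: 0.0
```

play_rows([
  [0.3,[1,-0.1,0.5],[0,0,0]],
  [0.3,[1,-0.1,0.5],[0,0,0]],
  [0.3,[0.7,-0.1,0.5],[0,0,0]],
  [0.3,[0,0,0],[0,0,0.7]],
  [0.3,[0,0,0],[0,0,0.7]],
])

```text
time: 1.65
eef_pos: [0.6487, 0.2549, 0.1003]
tool_rot: [-0.0, 0.75, 0.662, -0.0]
ft_force: [0.7, -1.4, -0.3]
gripper_width: 0.0601
finger_force: 0.0
```

play_rows([
  [0.4,[0,0,0],[0,-1,0]],
  [0.4,[0,0,0],[0,-1,0]],
  [0.4,[0,0,0],[0,-1,0]],
  [0.4,[0,0,0],[0,-1,0]],
])

```text
time: 2.05
eef_pos: [0.6492, 0.2545, 0.1013]
tool_rot: [0.117, 0.737, 0.652, -0.131]
ft_force: [-0.1, -0.0, -0.2]
gripper_width: 0.0511
finger_force: 0.0
```

play_rows([
  [0.4,[0,0,0],[0,-1,0]],
  [0.4,[0,0,0],[0,-1,0]],
  [0.4,[0,0,0],[0,-1,0]],
  [0.4,[0,0,0],[0,-0.4,0]],
  [0.4,[0,0,0],[0,0,0]],
])

```text
time: 2.55
eef_pos: [0.6487, 0.2548, 0.0998]
tool_rot: [0.21, 0.71, 0.629, -0.238]
ft_force: [-0.3, 1.0, -1.3]
gripper_width: 0.0511
finger_force: 0.0
```

```bash
cat >> h.py <<'E'
np.set_printoptions(precision=4,suppress=True)
def orient(u,L):
    u=np.r_[np.array(u[:2])/np.linalg.norm(u[:2]),0]; z=np.r_[0,0,1.]; L=np.radians(L)
    tz=np.sin(L)*u-np.cos(L)*z; tx=-np.cos(L)*u-np.sin(L)*z; return np.c_[tx,np.cross(tz,tx),tz]
def st():
    s=arm.sense(); m=rot(s).as_matrix(); print("t",round(s["time"],2),"tcp",s["eef_pos"],"lean",np.degrees(np.arccos(-m[2,2])).round(2),"yaw u",(-m[:2,0]),"ty",m[:,1],"F",s["ft_force"].round(1),"w",s["gripper_width"].round(4),"ff",round(float(s["finger_force"]),1)); return s
E
python3 - <<'E'
from h import *
st(); c=cam("wrist"); im=viewer.grab_frame("wrist")[:,:,::-1]; cv2.imwrite("pics/w1.png",im)
im=im.astype(int); B,G,Rr=im[:,:,0],im[:,:,1],im[:,:,2]
m=(Rr>90)&(G<60)&(B<60); ce,a,k=blob(m,(0,0,560,420)); print(ce,a,k,*[onz(c,p,.019) for p in (ce,*a)])
E
```

```text
Traceback (most recent call last):
  File "h.py", line 31, in st
    s=arm.sense(); m=rot(s).as_matrix(); print("t",round(s["time"],2),"tcp",s["eef_pos"],"lean",np.degrees(np.arccos(-m[2,2])).round(2),"yaw u",(-m[:2,0]),"ty",m[:,1],"F",s["ft_force"].round(1),"w",s["gripper_width"].round(4),"ff",round(float(s["finger_force"]),1)); return s
                                                                                                                                                                                                      ^^^^^^^^^^^^^^^^^^^^^^^^
AttributeError: 'float' object has no attribute 'round'
```

```bash
sed -i 's/s\["gripper_width"\].round(4)/round(float(s["gripper_width"]),4)/' h.py
python3 - <<'E'
from h import *
st(); c=cam("wrist"); im=viewer.grab_frame("wrist")[:,:,::-1]; cv2.imwrite("pics/w1.png",im)
im=im.astype(int); B,G,Rr=im[:,:,0],im[:,:,1],im[:,:,2]
m=(Rr>90)&(G<60)&(B<60); ce,a,k=blob(m,(0,0,560,420)); print(ce,a,k,*[onz(c,p,.019) for p in (ce,*a)])
E
```

```text
t 2.55 tcp [0.6487 0.2548 0.0998] lean 37.04 yaw u [-0.0956 -0.7925] ty [ 0.9927 -0.1207 -0.0014] F [-0.3  1.  -1.3] w 0.0511 ff 0.0
[542.9201  71.0837] (array([571.6093,  28.9754], dtype=float32), array([514.8599, 131.5608], dtype=float32)) 1039 [0.7708 0.2954 0.019 ] [0.7733 0.3144 0.019 ] [0.773  0.2588 0.019 ]
```

View pics/w1.png

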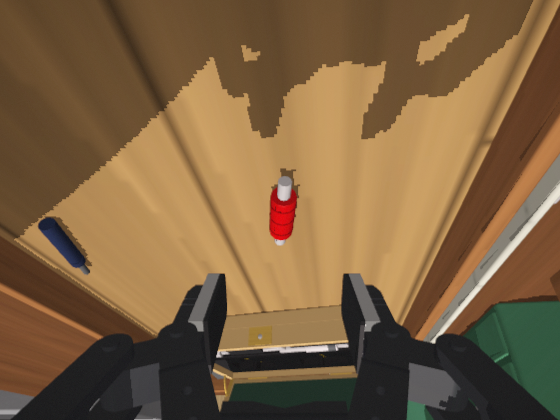

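The wrist view shows the standard at (282,212), almost in line with the fingers. The finder is at (64,245) with its tip at (87,270), and the case is at the bottom.

```bash
python3 - <<'E'
from h import *
s=st(); c=cam("wrist"); im=cv2.imread("pics/w1.png").astype(int); B,G,Rr=im[:,:,0],im[:,:,1],im[:,:,2]
m=(Rr>90)&(G<60)&(B<60); ce,a,k=blob(m,(240,160,320,260)); print(ce,a,k)
p=[onz(c,q,.019) for q in (ce,*a)]; print(*p)
# whole incl. bright ends
m2=m|((abs(Rr-B)<25)&(Rr>120)); ce2,a2,k=blob(m2,(255,165,310,260)); print(ce2,a2,k,*[onz(c,q,.019) for q in a2])
m=(Rr<75)&(Rr<B+15); ce,a,k=blob(m,(30,205,105,285)); print("blue",ce,a,k,*[onz(c,q,.0163) for q in (ce,*a)])
E
```

```text
t 2.6 tcp [0.6489 0.2544 0.1005] lean 36.93 yaw u [-0.0966 -0.7935] ty [ 0.9926 -0.1213 -0.0007] F [ 0.3  0.2 -0.3] w 0.0511 ff 0.0
[281.9418 215.2456] (array([284.7129, 187.8713], dtype=float32), array([279.5941, 239.0594], dtype=float32)) 1014
[0.6397 0.1934 0.019 ] [0.6455 0.2246 0.019 ] [0.6335 0.1599 0.019 ]
[282.3847 209.2221] (array([283., 176.], dtype=float32), array([283., 239.], dtype=float32)) 1297 [0.6459 0.2365 0.019 ] [0.6362 0.1597 0.019 ]
blue [ 61.9937 242.2275] (array([ 42.8361, 219.3033], dtype=float32), array([ 87.2623, 272.6147], dtype=float32)) 945 [0.4533 0.1722 0.0163] [0.4608 0.2059 0.0163] [0.4403 0.1145 0.0163]
```

```bash
python3 - <<'E'
from h import *
c=cam("wrist"); im=cv2.imread("pics/w1.png").astype(int); B,G,Rr=im[:,:,0],im[:,:,1],im[:,:,2]
m=(Rr>90)&(G<60)&(B<60); ys=np.arange(196,232); xs=np.array([np.where(m[y,240:320])[0][[0,-1]].mean()+240 for y in ys])
f=np.polyfit(ys,xs,1); p=[onz(c,(np.polyval(f,y),y),.019) for y in (196,231)]; d=p[1]-p[0]; u=d[:2]/np.linalg.norm(d[:2]); print(p,u)
ctr=p[0]+d*(p[0][1]-.1945)/(-d[1]); print(ctr)
M=orient(u,37); T=np.r_[ctr[:2]+.003*u,.0185]; step(T,M); 
E
```

```text
[array([0.6438, 0.216 , 0.019 ]), array([0.6358, 0.172 , 0.019 ])] [-0.1793 -0.9838]
[0.6399 0.1945 0.019 ]
shift [-0.08 -0.09  5.19] turn [ 0.4  -0.01  0.54] shift in final axes [-0.07  0.09  5.19]
```

play_rows([
  [0.45,[0,0,0.5],[0.17,0,0.23]],
  [0.45,[0,0,0.5],[0.17,0,0.23]],
  [0.45,[-0.04,0.05,1],[0,0,0]],
  [0.45,[-0.04,0.04,1],[0,0,0]],
  [0.45,[0,0,1],[0,0,0]],
])

```text
time: 3.1
eef_pos: [0.6427, 0.2033, 0.0375]
tool_rot: [0.204, 0.727, 0.61, -0.243]
ft_force: [-0.1, -0.2, -0.2]
gripper_width: 0.0466
finger_force: 0.0
```

play_rows([
  [0.45,[0,0,0.6],[0,0,0]],
  [0.45,[0,0,0.5],[0,0,0]],
  [0.45,[0,0,0],[0,0,0]],
])

```text
time: 3.4
eef_pos: [0.6402, 0.1909, 0.0199]
tool_rot: [0.204, 0.726, 0.61, -0.243]
ft_force: [-0.0, 0.3, 0.2]
gripper_width: 0.047
finger_force: 0.0
```

```bash
python3 - <<'E'
from h import *
s=st(); im=viewer.grab_frame("wrist")[:,:,::-1]; cv2.imwrite("pics/w2.png",im); step([.6394,.1915,.0195])
E
```

```text
t 3.4 tcp [0.6402 0.1909 0.0199] lean 37.02 yaw u [-0.1375 -0.7865] ty [ 0.985  -0.1726 -0.0005] F [-0.   0.3  0.2] w 0.047 ff 0.0
shift [ 0.03 -0.05  0.06]
```

View pics/w2.png

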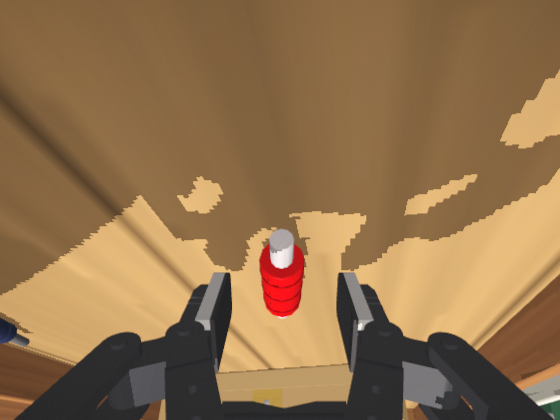

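The standard is centred between the fingers at (282,275), so I close on it.

play_rows([
  [0.45,[0.03,-0.05,0.05],[0,0,0]],
  [0.8,[0,0,0],[0,0,0]],
  [1,[0,0,0],[0,0,0]],
  [1,[0,0,0],[0,0,0]],
  [1,[0,0,0],[0,0,0]],
], grip_force=35)

```text
time: 3.95
eef_pos: [0.6397, 0.1923, 0.0202]
tool_rot: [0.205, 0.726, 0.61, -0.242]
ft_force: [0.5, 2.2, 4.1]
gripper_width: 0.0164
finger_force: 34.6
```

```bash
python3 - <<'E'
from h import *
s=st(); c=cam("wrist"); im=viewer.grab_frame("wrist")[:,:,::-1]; cv2.imwrite("pics/w3.png",im)
print("TCP px",proj(c,s["eef_pos"]))
im=im.astype(int); B,G,Rr=im[:,:,0],im[:,:,1],im[:,:,2]; m=(Rr>90)&(G<60)&(B<60); print(blob(m,(240,200,320,330)))
E
```

```text
t 3.95 tcp [0.6397 0.1923 0.0202] lean 36.98 yaw u [-0.1373 -0.787 ] ty [ 0.9853 -0.171   0.0011] F [0.5 2.2 4.1] w 0.0164 ff 34.6
TCP px [284.352  288.1868]
(array([283.7444, 283.7792]), (array([284., 246.], dtype=float32), array([284., 316.], dtype=float32)), np.int32(2101))
```

play_rows([
  [1,[-0.06,0,-0.08],[0,0,0]],
  [1,[-0.18,0,-0.24],[0,0,0]],
  [1,[-0.3,0,-0.4],[0,0,0]],
  [1,[-0.3,0,-0.4],[0,0,0]],
  [1,[0,0,0],[0,0,0]],
], grip_force=50)

```text
time: 4.5
eef_pos: [0.6402, 0.1923, 0.0499]
tool_rot: [0.205, 0.726, 0.61, -0.241]
ft_force: [1.0, -0.1, 0.2]
gripper_width: 0.0161
finger_force: 49.4
```

```bash
python3 - <<'E'
from h import *
s=st(); c=cam("wrist"); im=viewer.grab_frame("wrist")[:,:,::-1]; cv2.imwrite("pics/w4.png",im)
print("TCP px",proj(c,s["eef_pos"]))
im=im.astype(int); B,G,Rr=im[:,:,0],im[:,:,1],im[:,:,2]; m=(Rr>90)&(G<60)&(B<60); print(blob(m,(240,200,320,330)))
a=np.hstack([cv2.imread(f"pics/w{i}.png")[180:340,220:350] for i in (3,4)]); cv2.imwrite("pics/c2.png",cv2.resize(a,None,fx=3,fy=3))
E
```

```text
t 4.5 tcp [0.6402 0.1923 0.0499] lean 36.91 yaw u [-0.1386 -0.7875] ty [ 0.9852 -0.1713  0.0027] F [ 1.  -0.1  0.2] w 0.0161 ff 49.4
TCP px [284.3947 288.1643]
(array([283.7681, 283.7982]), (array([283.5, 246. ], dtype=float32), array([283.5, 316. ], dtype=float32)), np.int32(2057))
```

View pics/c2.png

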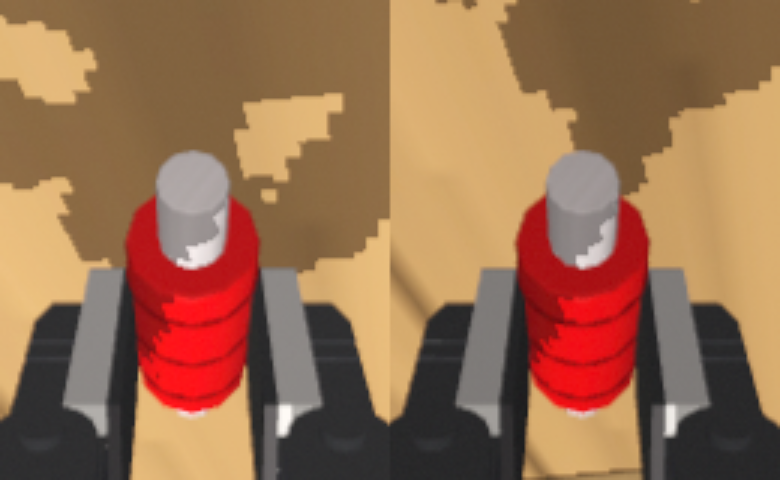

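The part stays unmoved in the grip after the lift. The near end is at about (284,242).

```bash
python3 - <<'E'
from h import *
s=st(); c=cam("wrist"); e=onz(c,(284.3,241.7),s["eef_pos"][2]-.0012); u=-rot(s).as_matrix()[:2,0]; u/=np.linalg.norm(u)
print("near end minus TCP along u, lateral",(e-s["eef_pos"])[:2]@u,(e-s["eef_pos"])[:2]@[-u[1],u[0]])
M=orient((.1445,-.9895),12); step([.592,-.081,.183],M)
m=rot(s); print("yaw only then lean:", np.degrees(np.arctan2(-.9895,.1445)-np.arctan2(u[1],u[0])))
E
```

```text
t 4.55 tcp [0.6399 0.1922 0.0488] lean 36.94 yaw u [-0.1381 -0.7873] ty [ 0.9852 -0.1713  0.0019] F [-0.5 -0.2 -1. ] w 0.016 ff 49.4
near end minus TCP along u, lateral -0.03990824511904629 -6.94442917976824e-05
shift [-15.11  -0.01   2.97] turn [-1.5   4.95 -3.34] shift in final axes [-14.28  -4.35  -3.82]
yaw only then lean: 18.25569886135013
```

play_rows([
  [1,[-0.95,0,0.19],[0,0,0]],
  [1,[-0.95,0,0.19],[0,0,0]],
  [1,[-0.95,0,0.19],[0,0,0]],
  [1,[-0.95,0,0.19],[0,0,0]],
  [1,[-0.95,0,0.19],[0,0,0]],
])

```text
time: 5.05
eef_pos: [0.6242, 0.1041, 0.0906]
tool_rot: [0.204, 0.726, 0.61, -0.243]
ft_force: [1.3, 0.3, -0.7]
gripper_width: 0.016
finger_force: 49.4
```

play_rows([
  [1,[-0.95,0,0.19],[0,0,0]],
  [1,[-0.95,0,0.19],[0,0,0]],
  [1,[-0.95,0,0.19],[0,0,0]],
  [1,[-0.95,0,0.19],[0,0,0]],
  [1,[-0.95,0,0.19],[0,0,0]],
])

```text
time: 5.55
eef_pos: [0.6093, 0.0186, 0.1324]
tool_rot: [0.204, 0.726, 0.61, -0.243]
ft_force: [0.4, -0.5, -0.7]
gripper_width: 0.0159
finger_force: 49.4
```

play_rows([
  [1,[-0.95,0,0.19],[0,0,0]],
  [1,[-0.95,0,0.19],[0,0,0]],
  [1,[-0.95,0,0.19],[0,0,0]],
  [1,[-0.95,0,0.19],[0,0,0]],
  [1,[-0.95,0,0.19],[0,0,0]],
])

```text
time: 6.05
eef_pos: [0.5943, -0.0675, 0.1744]
tool_rot: [0.204, 0.726, 0.61, -0.243]
ft_force: [-0.2, -0.7, -0.3]
gripper_width: 0.0157
finger_force: 49.4
```

play_rows([
  [1,[-0.9,0,0.15],[-0.3,0.99,-0.67]],
  [1,[0,0,0],[-0.3,0.99,-0.67]],
  [1,[0,0,0],[-0.3,0.99,-0.67]],
  [1,[0,0,0],[-0.3,0.99,-0.67]],
  [1,[0,0,0],[-0.3,0.99,-0.67]],
])

```text
time: 6.55
eef_pos: [0.5917, -0.0826, 0.183]
tool_rot: [0.079, 0.649, 0.754, -0.067]
ft_force: [-0.4, -0.6, -0.5]
gripper_width: 0.0162
finger_force: 49.3
```

play_rows([
  [1,[0,0,0],[0,0,0]],
])

```text
time: 6.65
eef_pos: [0.5916, -0.084, 0.1833]
tool_rot: [0.079, 0.651, 0.752, -0.068]
ft_force: [-0.9, -0.1, -1.3]
gripper_width: 0.0159
finger_force: 49.4
```

```bash
python3 - <<'E'
from h import *
s=st(); c=cam("wrist"); im=viewer.grab_frame("wrist")[:,:,::-1]; cv2.imwrite("pics/w5.png",im); np.savez("w5.npz",K=c[0],E=c[1])
cv2.imwrite("pics/w5b.png",cv2.resize(im[120:320,140:430],None,fx=2.75,fy=2.75,interpolation=2))
E
```

```text
t 6.65 tcp [ 0.5916 -0.084   0.1833] lean 11.97 yaw u [ 0.1411 -0.968 ] ty [0.9895 0.1444 0.0004] F [-0.9 -0.1 -1.3] w 0.0159 ff 49.4
```

View pics/w5b.png

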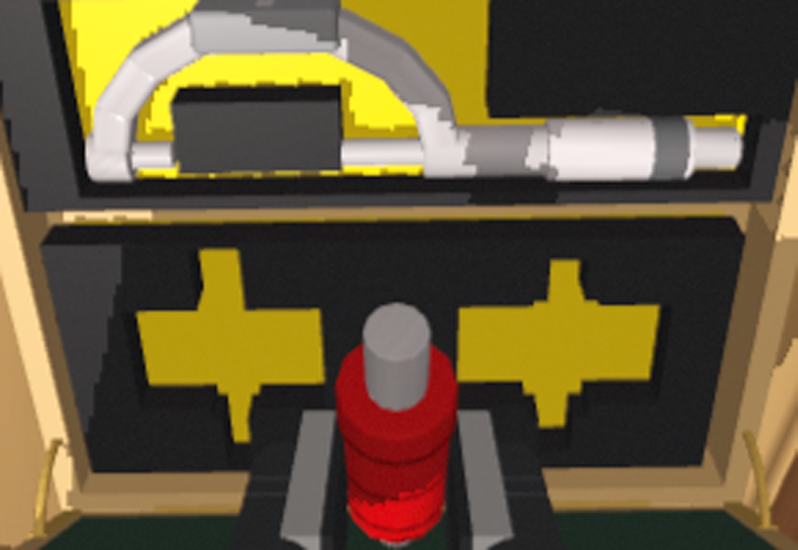

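The crop shows both cavities clearly: the finder's on the left, with its tip slot at (241,440), and the standard's on the right, with its far end at (552,427). All their floor edges can be measured.

```bash
cat > board.py <<'E'
from h import *
from scipy.optimize import least_squares
d=np.load("w5.npz"); c=(d["K"],d["E"]); im=cv2.imread("pics/w5.png").astype(int); B,G,Rr=im[:,:,0],im[:,:,1],im[:,:,2]
y=((Rr-B)/np.maximum(Rr,1)>.55)&(Rr>80)&(G>70)
f=lambda X,Y:(140+X/2.75,120+Y/2.75)
# (crop box around the edge, direction crossing it, which end of yellow, z, axis, value, cavity y)
Sp,Fp=55,-55
E=[((545,395,560,440),'r',1,.030,0,39,Sp),((600,340,645,400),'r',1,.030,0,18,Sp),((600,285,645,330),'r',0,.044,0,-22,Sp),((556,245,575,280),'r',0,.044,0,-39,Sp),
((620,315,680,370),'c',1,.030,1,34,Sp),((440,315,480,370),'c',0,.044,1,-34,Sp),((565,267,590,285),'c',1,.030,1,5.8,Sp),((540,267,565,285),'c',0,.044,1,-5.8,Sp),
((236,400,248,455),'r',1,.030,0,44.5,Fp),((160,350,215,400),'r',1,.030,0,18,Fp),((150,295,190,330),'r',0,.044,0,-22,Fp),((205,235,235,270),'r',0,.044,0,-44.5,Fp),
((120,320,160,375),'c',0,.030,1,-31.5,Fp),((300,320,335,375),'c',1,.044,1,31.5,Fp),((190,255,215,290),'c',0,.030,1,-7.6,Fp),((230,255,255,290),'c',1,.044,1,7.6,Fp)]
P=[]
for (x0,y0,x1,y1),k,e,z,ax,v,cy in E:
    a,b=f(x0,y0),f(x1,y1); a=np.round(a).astype(int); b=np.round(b).astype(int); s=y[a[1]:b[1]+1,a[0]:b[0]+1]
    if k=='c': s=s.T
    q=[]
    for i in range(s.shape[1]):
        w=np.where(s[:,i])[0]
        if len(w): q.append((i,w[-1]+.5 if e else w[0]-.5))
    q=np.median(np.array(q),0); uv=(a[0]+q[0],a[1]+q[1]) if k=='r' else (a[0]+q[1],a[1]+q[0])
    P.append((onz(c,uv,z)[:2],ax,v,cy))
def res(t):
    A=np.array([[np.cos(t[2]),-np.sin(t[2])],[np.sin(t[2]),np.cos(t[2])]]); r=[]
    for p,ax,v,cy in P: r.append((A.T@(p-t[:2])*1e3)[ax]-(v+(33.5,cy)[ax]))
    return r
o=least_squares(res,[.6,-.14,-1.42],x_scale=[.01,.01,.1],loss='soft_l1'); t=o.x; u=np.array([np.cos(t[2]),np.sin(t[2])]); v=np.array([-u[1],u[0]])
if __name__=="__main__": print(t,np.round(res(t),1))
S=t[:2]+.0335*u+.055*v; F=t[:2]+.0335*u-.055*v
if __name__=="__main__": print("u",u,"S",S,"F",F)
E
python3 board.py
```

```text
[ 0.5975 -0.1342 -1.4119] [ 0.2  0.4 -0.1 -0.6 -0.1 -0.8  0.5 -0.2  0.7  0.4 -0.3 -0.7 -0.   0.7
 -0.6  0.5]
u [ 0.1583 -0.9874] S [ 0.6571 -0.1585] F [ 0.5485 -0.1759]
```

```bash
python3 - <<'E'
from board import *
s=st(); M=orient(u,37); w=lambda a,z:np.r_[S+a*u,z]
A,Bp,C=w(-.0376,.072),w(-.0076,.064),w(.0024,.0572); step(A,M); print("A->B",M.T@(Bp-A)/.02,"B->C",M.T@(C-Bp)/.02, "Tcp C",C)
E
```

```text
t 6.7 tcp [ 0.5915 -0.0837  0.1828] lean 12.13 yaw u [ 0.1391 -0.9677] ty [ 0.9898  0.1421 -0.0009] F [ 0.9 -0.5 -0. ] w 0.0162 ff 49.4
shift [-1.08  2.69  5.9 ] turn [-0.09 -4.97 -0.17] shift in final axes [1.47 2.64 5.83]
A->B [-0.9572 -0.      1.2222] B->C [-0.1947  0.      0.5724] Tcp C [ 0.6575 -0.1609  0.0572]
```

play_rows([
  [1,[0,0,0],[0,-1,0]],
  [1,[0,0,0],[0,-1,0]],
  [1,[0,0,0],[0,-1,0]],
  [1,[0,0,0],[0,-1,0]],
  [1,[0,0,0],[-0.1,-0.97,-0.17]],
])

```text
time: 7.2
eef_pos: [0.5922, -0.0815, 0.1824]
tool_rot: [0.243, 0.613, 0.723, -0.207]
ft_force: [-0.6, 0.0, -0.7]
gripper_width: 0.0156
finger_force: 49.5
```

play_rows([
  [1,[0.25,0.44,0.97],[0,0,0]],
  [1,[0.25,0.44,0.97],[0,0,0]],
  [1,[0.25,0.44,0.97],[0,0,0]],
  [1,[0.25,0.44,0.97],[0,0,0]],
  [1,[0.25,0.44,0.97],[0,0,0]],
])

```text
time: 7.7
eef_pos: [0.6417, -0.1124, 0.0886]
tool_rot: [0.241, 0.613, 0.723, -0.206]
ft_force: [-0.5, 0.7, -0.7]
gripper_width: 0.0159
finger_force: 49.4
```

play_rows([
  [1,[0.22,0.44,0.97],[0,0,0]],
  [1,[0,0,0],[0,0,0]],
])

```text
time: 7.9
eef_pos: [0.6507, -0.1194, 0.0683]
tool_rot: [0.24, 0.613, 0.723, -0.208]
ft_force: [0.7, 0.3, -0.7]
gripper_width: 0.0158
finger_force: 49.4
```

```bash
python3 - <<'E'
from board import *
s=st(); M=orient(u,37); w=lambda a,z:np.r_[S+a*u,z]
step(w(-.0076,.064),M); step(w(.0024,.0572),M)
E
```

```text
t 7.9 tcp [ 0.6507 -0.1194  0.0683] lean 36.96 yaw u [ 0.1328 -0.788 ] ty [ 0.9869  0.1615 -0.0063] F [ 0.7  0.3 -0.7] w 0.0158 ff 49.4
shift [-1.15  0.    1.13] turn [-0.04 -0.01  0.07] shift in final axes [-1.15  0.01  1.14]
shift [-1.35  0.    1.71] turn [-0.04 -0.01  0.07] shift in final axes [-1.35  0.01  1.71]
```

play_rows([
  [1,[-0.46,0,0.4],[0,0,0]],
  [1,[-0.46,0,0.4],[-0.04,0,0.07]],
  [1,[-0.23,0,0.34],[0,0,0]],
  [1,[-0.1,0,0.28],[0,0,0]],
  [1,[-0.1,0,0.28],[0,0,0]],
])

```text
time: 8.4
eef_pos: [0.6579, -0.1613, 0.0603]
tool_rot: [0.242, 0.616, 0.722, -0.204]
ft_force: [-0.3, 0.7, -0.8]
gripper_width: 0.0158
finger_force: 49.4
```

play_rows([
  [1,[0,0,0],[0,0,0]],
])

```text
time: 8.5
eef_pos: [0.6576, -0.1612, 0.0596]
tool_rot: [0.242, 0.616, 0.722, -0.204]
ft_force: [0.3, 0.7, -0.6]
gripper_width: 0.0157
finger_force: 49.4
```

```bash
python3 - <<'E'
from board import *
s=st(); M=orient(u,37); print("part offset from S (x,y mm)",((s["eef_pos"][:2]-S)@np.c_[u,v])*1e3-[2.4,0])
im=viewer.grab_frame("wrist")[:,:,::-1]; sd=viewer.grab_frame("side")[:,:,::-1]; cv2.imwrite("pics/w6.png",im); cv2.imwrite("pics/s6.png",sd)
o=np.hstack([cv2.resize(im[150:400,130:440],None,fx=1.3,fy=1.3),cv2.resize(sd[130:238,240:370],None,fx=3,fy=3)]) if 0 else None
a=cv2.resize(im[160:400,140:430],(435,360)); b=cv2.resize(sd[130:240,240:362],(400,360)); cv2.imwrite("pics/c3.png",np.hstack([a,b])[:,:800])
E
```

```text
t 8.5 tcp [ 0.6576 -0.1612  0.0596] lean 36.87 yaw u [ 0.1253 -0.7902] ty [0.9873 0.1587 0.0029] F [ 0.3  0.7 -0.6] w 0.0157 ff 49.4
part offset from S (x,y mm) [0.3558 0.0705]
```

View pics/c3.png

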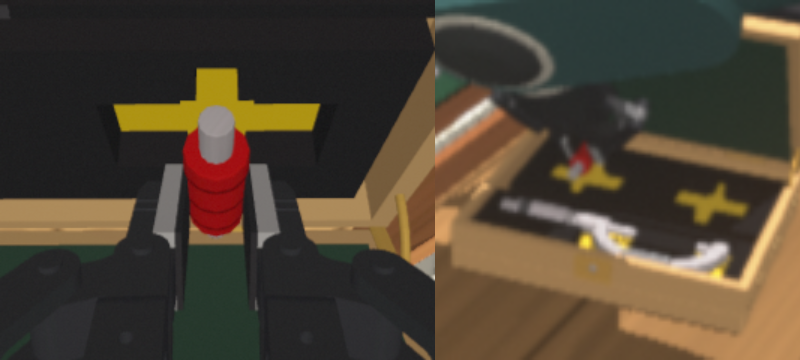

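Left, the part hovers in line with its slot (both at x≈217). Right, the gripper is in under the lid without touching it. I ease the part down.

play_rows([
  [1,[0.06,0,0.08],[0,0,0]],
  [1,[0.06,0,0.08],[0,0,0]],
  [1,[0.045,0,0.06],[0,0,0]],
  [1,[0.03,0,0.04],[0,0,0]],
  [1,[0.03,0,0.04],[0,0,0]],
])

```text
time: 9.1
eef_pos: [0.6579, -0.1605, 0.0525]
tool_rot: [0.242, 0.615, 0.722, -0.204]
ft_force: [0.8, -0.6, -0.9]
gripper_width: 0.0158
finger_force: 49.4
```

play_rows([
  [1,[0,0,0],[0,0,0]],
])

```text
time: 9.2
eef_pos: [0.6579, -0.1606, 0.0525]
tool_rot: [0.242, 0.615, 0.722, -0.204]
ft_force: [-0.1, 0.8, -1.4]
gripper_width: 0.0159
finger_force: 49.4
```

play_rows([
  [1,[0.03,0,0.04],[0,0,0]],
  [1,[0,0,0],[0,0,0]],
])

```text
time: 9.4
eef_pos: [0.6579, -0.1606, 0.0516]
tool_rot: [0.242, 0.615, 0.722, -0.204]
ft_force: [-0.7, -0.1, 0.5]
gripper_width: 0.0158
finger_force: 49.4
```

play_rows([
  [1,[0.03,0,0.04],[0,0,0]],
  [1,[0,0,0],[0,0,0]],
])

```text
time: 9.6
eef_pos: [0.6579, -0.1606, 0.0505]
tool_rot: [0.242, 0.615, 0.722, -0.204]
ft_force: [-0.7, -0.6, -1.2]
gripper_width: 0.0155
finger_force: 49.4
```

play_rows([
  [1,[0.03,0,0.04],[0,0,0]],
  [1,[0.03,0,0.04],[0,0,0]],
  [1,[0,0,0],[0,0,0]],
])

```text
time: 9.9
eef_pos: [0.6579, -0.1607, 0.0485]
tool_rot: [0.242, 0.615, 0.722, -0.204]
ft_force: [0.3, -0.6, -0.4]
gripper_width: 0.0161
finger_force: 49.4
```

play_rows([
  [1,[0.03,0,0.04],[0,0,0]],
  [1,[0.03,0,0.04],[0,0,0]],
  [1,[0,0,0],[0,0,0]],
])

```text
time: 10.2
eef_pos: [0.6579, -0.1606, 0.0464]
tool_rot: [0.242, 0.615, 0.722, -0.204]
ft_force: [-0.4, -0.4, 0.3]
gripper_width: 0.0159
finger_force: 49.4
```

play_rows([
  [1,[0.03,0,0.04],[0,0,0]],
  [1,[0,0,0],[0,0,0]],
])

```text
time: 10.4
eef_pos: [0.6579, -0.1606, 0.0455]
tool_rot: [0.242, 0.615, 0.722, -0.204]
ft_force: [-0.3, 0.9, 0.6]
gripper_width: 0.0158
finger_force: 49.4
```

Going in without any force; I keep on down to the floor.

play_rows([
  [1,[0.03,0,0.04],[0,0,0]],
  [1,[0.03,0,0.04],[0,0,0]],
  [1,[0,0,0],[0,0,0]],
])

```text
time: 10.7
eef_pos: [0.6579, -0.1606, 0.0434]
tool_rot: [0.242, 0.615, 0.722, -0.204]
ft_force: [0.2, -0.1, -1.3]
gripper_width: 0.0159
finger_force: 49.4
```

play_rows([
  [1,[0.03,0,0.04],[0,0,0]],
  [1,[0,0,0],[0,0,0]],
])

```text
time: 10.9
eef_pos: [0.6579, -0.1607, 0.0426]
tool_rot: [0.242, 0.615, 0.722, -0.204]
ft_force: [-1.0, -0.4, -0.4]
gripper_width: 0.016
finger_force: 49.4
```

play_rows([
  [1,[0.03,0,0.04],[0,0,0]],
  [1,[0,0,0],[0,0,0]],
])

```text
time: 11.1
eef_pos: [0.6579, -0.1606, 0.0415]
tool_rot: [0.242, 0.615, 0.722, -0.204]
ft_force: [-0.0, -0.5, -0.2]
gripper_width: 0.0158
finger_force: 49.4
```

play_rows([
  [1,[0.02,0,0.03],[0,0,0]],
  [1,[0,0,0],[0,0,0]],
])

```text
time: 11.3
eef_pos: [0.6579, -0.1607, 0.0408]
tool_rot: [0.242, 0.615, 0.722, -0.204]
ft_force: [1.0, 0.1, -1.1]
gripper_width: 0.0161
finger_force: 49.4
```

play_rows([
  [1,[0.02,0,0.025],[0,0,0]],
  [1,[0,0,0],[0,0,0]],
])

```text
time: 11.5
eef_pos: [0.658, -0.1606, 0.0403]
tool_rot: [0.242, 0.615, 0.722, -0.204]
ft_force: [0.4, -0.0, 0.8]
gripper_width: 0.0161
finger_force: 49.4
```

play_rows([
  [1,[0.015,0,0.02],[0,0,0]],
  [1,[0,0,0],[0,0,0]],
])

```text
time: 11.7
eef_pos: [0.6581, -0.1607, 0.0402]
tool_rot: [0.242, 0.615, 0.722, -0.204]
ft_force: [-1.9, 0.3, 3.6]
gripper_width: 0.0158
finger_force: 49.9
```

play_rows([
  [1,[0.015,0,0.02],[0,0,0]],
  [1,[0,0,0],[0,0,0]],
])

```text
time: 11.9
eef_pos: [0.6582, -0.1607, 0.04]
tool_rot: [0.242, 0.616, 0.722, -0.204]
ft_force: [-3.8, 2.1, 7.2]
gripper_width: 0.0159
finger_force: 50.4
```

The part touches down at TCP z 0.0402, exactly the predicted home height. I release gently and retreat along the tool axis.

play_rows([
  [1,[-0.015,0,-0.02],[0,0,0]],
  [0.78,[0,0,0],[0,0,0]],
  [0.7,[0,0,0],[0,0,0]],
  [0.67,[0,0,0],[0,0,0]],
  [0.67,[0,0,0],[0,0,0]],
], grip_force=20)

```text
time: 12.4
eef_pos: [0.6579, -0.1607, 0.0396]
tool_rot: [0.242, 0.615, 0.722, -0.204]
ft_force: [0.2, -0.5, -0.3]
gripper_width: 0.0279
finger_force: 0.0
```

play_rows([
  [0.67,[0,0,-0.2],[0,0,0]],
  [0.67,[0,0,-0.4],[0,0,0]],
  [0.67,[0,0,-0.6],[0,0,0]],
  [0.67,[0,0,-0.8],[0,0,0]],
  [0.67,[0,0,-1],[0,0,0]],
])

```text
time: 12.9
eef_pos: [0.6519, -0.1243, 0.089]
tool_rot: [0.242, 0.615, 0.722, -0.204]
ft_force: [0.0, 0.4, -0.5]
gripper_width: 0.0283
finger_force: 0.0
```

play_rows([
  [0.5,[0.3,0,-1],[0,0,0]],
  [0.5,[0.3,0,-1],[0,0,0]],
  [0.5,[0,0,0],[0,0,0]],
])

```text
time: 13.2
eef_pos: [0.6475, -0.0898, 0.1158]
tool_rot: [0.243, 0.615, 0.722, -0.202]
ft_force: [0.5, -0.6, -0.2]
gripper_width: 0.0427
finger_force: 0.0
```

```bash
python3 - <<'E'
from board import *
s=st(); c=cam("wrist"); im=viewer.grab_frame("wrist")[:,:,::-1]; cv2.imwrite("pics/w7.png",im); print(proj(c,np.r_[S,.043]))
cv2.imwrite("pics/c4.png",cv2.resize(im[100:320,140:430],None,fx=2,fy=2))
# viewing pose above finder: centre est (.453,.170), u_f
uf=np.array([-.2,-.98]); uf/=np.linalg.norm(uf); M=orient(uf,37); T=np.r_[np.array([.4515,.166])+.003*uf,.0185]-.1*M[:,2]; print(T); step(T,M)
E
```

```text
t 13.2 tcp [ 0.6475 -0.0898  0.1158] lean 36.88 yaw u [ 0.1248 -0.7901] ty [0.9869 0.1614 0.0073] F [ 0.5 -0.6 -0.2] w 0.0427 ff 0.0
[281.4569 231.4178]
[0.4629 0.222  0.0984]
shift [13.99 -6.58 -9.54] turn [ 2.55 -0.04  3.28] shift in final axes [ 11.25 -12.15  -7.47]
```

View pics/c4.png

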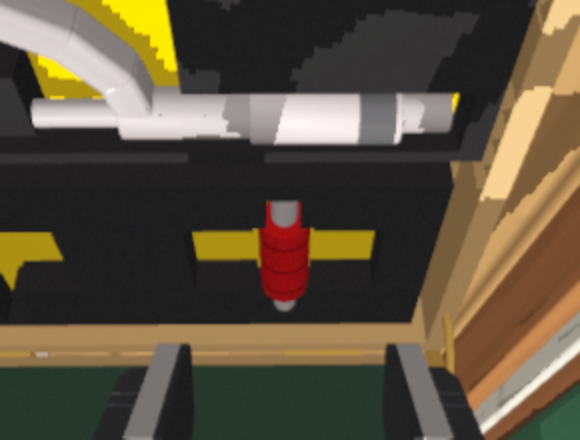

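The standard lies home in its cavity at (285,255) in the crop, with both ends inside their slots. On to the finder.

play_rows([
  [0.45,[1,-0.47,-0.68],[0,0,0]],
  [0.45,[1,-0.47,-0.68],[0,0,0]],
  [0.45,[1,-0.47,-0.68],[0,0,0]],
  [0.45,[1,-0.47,-0.68],[0,0,0]],
  [0.45,[1,-0.47,-0.68],[0,0,0]],
])

```text
time: 13.75
eef_pos: [0.5803, 0.0201, 0.1065]
tool_rot: [0.242, 0.616, 0.722, -0.204]
ft_force: [0.8, -0.4, 0.3]
gripper_width: 0.0467
finger_force: 0.0
```

play_rows([
  [0.45,[1,-0.47,-0.68],[0,0,0]],
  [0.45,[1,-0.47,-0.68],[0,0,0]],
  [0.45,[1,-0.47,-0.68],[0,0,0]],
  [0.45,[1,-0.47,-0.68],[0,0,0]],
  [0.45,[1,-0.47,-0.68],[0,0,0]],
])

```text
time: 14.25
eef_pos: [0.5147, 0.132, 0.1008]
tool_rot: [0.242, 0.616, 0.722, -0.204]
ft_force: [0.3, 0.8, -0.0]
gripper_width: 0.047
finger_force: 0.0
```

play_rows([
  [0.5,[1,-0.47,-0.68],[0,0,0]],
  [0.5,[1,-0.47,-0.68],[0,0,0]],
  [0.5,[1,-0.47,-0.68],[0,0,0]],
  [0.5,[1,-0.47,-0.68],[0,0,0]],
])

```text
time: 14.65
eef_pos: [0.4623, 0.2214, 0.0962]
tool_rot: [0.242, 0.615, 0.722, -0.204]
ft_force: [0.3, -0.3, 0.3]
gripper_width: 0.0431
finger_force: 0.0
```

play_rows([
  [0.5,[0,0,0],[0.64,0,0.82]],
  [0.5,[0,0,0],[0.64,0,0.82]],
  [0.5,[0,0,0],[0.64,0,0.82]],
  [0.5,[0,0,0],[0.64,0,0.82]],
  [0.5,[0,0,0],[0,0,0]],
])

```text
time: 15.15
eef_pos: [0.4635, 0.2204, 0.096]
tool_rot: [0.198, 0.736, 0.599, -0.247]
ft_force: [0.9, 0.3, -1.0]
gripper_width: 0.0428
finger_force: 0.0
```

```bash
python3 - <<'E'
from h import *
s=st(); c=cam("wrist"); im=viewer.grab_frame("wrist")[:,:,::-1]; cv2.imwrite("pics/w8.png",im); np.savez("w8.npz",K=c[0],E=c[1])
cs=cam("scene"); print("vblock approx",onz(cs,(382,180),.01),onz(cs,(375,165),.048))
im=im.astype(int);B,G,Rr=im[:,:,0],im[:,:,1],im[:,:,2]
m=(Rr<60)&(B>Rr+8)&(B>35); ce,a,k=blob(m,(220,140,345,265)); print(ce,a,k)
l,h=[],[]
n,lab,stt,_=cv2.connectedComponentsWithStats((m[140:265,220:345]).astype(np.uint8)); i=1+stt[1:,4].argmax(); ys,xs=np.where(lab==i); ys+=140; xs+=220
r0,r1=ys.min(),ys.max(); rows=np.arange(r0+8,r1-6); mid=[(xs[ys==r].min()+xs[ys==r].max())/2 for r in rows]; wd=[int((ys==r).sum()) for r in range(r0,r1+1)]; print(r0,r1,wd)
f=np.polyfit(rows,mid,1); p=[onz(c,(np.polyval(f,r),r),.0163) for r in (rows[0],rows[-1])]; print("axis pts",p,"u",(p[1]-p[0])/np.linalg.norm(p[1]-p[0]))
cv2.imwrite("pics/c5.png",np.hstack([im[100:400,0:560]]).astype(np.uint8))
E
```

```text
t 15.15 tcp [0.4635 0.2204 0.096 ] lean 36.9 yaw u [-0.1611 -0.7833] ty [ 0.9789 -0.2043 -0.0039] F [ 0.9  0.3 -1. ] w 0.0428 ff 0.0
vblock approx [0.4697 0.3491 0.01  ] [0.444  0.3311 0.048 ]
[285.4132 202.6636] (array([285., 174.], dtype=float32), array([285., 239.], dtype=float32)) 755
174 239 [4, 11, 13, 16, 17, 18, 18, 19, 19, 19, 18, 18, 18, 17, 11, 13, 12, 12, 12, 12, 11, 11, 10, 11, 12, 12, 12, 12, 11, 11, 10, 11, 11, 10, 12, 11, 11, 10, 10, 10, 10, 10, 11, 9, 8, 10, 9, 9, 10, 10, 11, 10, 9, 9, 9, 9, 9, 9, 10, 10, 12, 13, 10, 6, 4, 3]
axis pts [array([0.4595, 0.1991, 0.0163]), array([0.4463, 0.1405, 0.0163])] u [-0.22   -0.9755  0.    ]
```

View pics/w8.png

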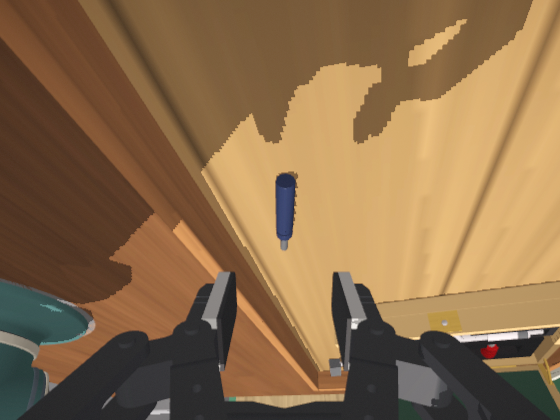

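The finder is at (285,207), with its near face at (286,181) and its tip at (284,247), in line with the tool. The drawer's robot-side wall runs from (205,168) to (320,370).

```bash
python3 - <<'E'
from h import *
s=st(); d=np.load("w8.npz"); c=(d["K"],d["E"]); ue=np.array([-.216,-.9764]); lat=np.array([-ue[1],ue[0]])
n=onz(c,(286,181),.0163); t=onz(c,(284.3,247.5),.0163); print("near",n,"tip",t,(t-n)[:2]@ue)
ctr=(n[:2]+.043*ue); print("ctr",ctr)
T=np.r_[ctr+.001*ue,.0165]; M=orient(ue,37); step(T,M)
for q,z in (((205,168),.01),((255,255),.01),((175,225),.05),((250,305),.05)):
    p=onz(c,q,z); print(p,"rel to ctr along,lat",(p[:2]-ctr)@ue,(p[:2]-ctr)@lat)
E
```

```text
t 15.2 tcp [0.4633 0.2204 0.096 ] lean 36.9 yaw u [-0.1583 -0.7839] ty [ 0.9796 -0.2009 -0.0041] F [ 0.4 -0.3 -0.2] w 0.0422 ff 0.0
near [0.46   0.2    0.0163] tip [0.4415 0.1166 0.0163] 0.08537450599241167
ctr [0.4507 0.158 ]
shift [-0.2   0.03  5.12] turn [ 0.07 -0.02  0.17] shift in final axes [-0.19  0.06  5.12]
[0.4115 0.2151 0.01  ] rel to ctr along,lat -0.04729338637296191 -0.0506095680461878
[0.4108 0.0973 0.01  ] rel to ctr along,lat 0.06792035919796234 -0.02590998987807237
[0.3985 0.2143 0.05  ] rel to ctr along,lat -0.043664398748318636 -0.06318429539645969
[0.404  0.0819 0.05  ] rel to ctr along,lat 0.08432923982744482 -0.029191484041368912
```

play_rows([
  [0.62,[0,0,0.3],[0.07,0,0.17]],
  [0.62,[-0.06,0.02,1],[0,0,0]],
  [0.62,[-0.06,0.02,1],[0,0,0]],
  [0.62,[-0.06,0.02,1],[0,0,0]],
  [0.62,[0,0,0.8],[0,0,0]],
])

```text
time: 15.7
eef_pos: [0.4521, 0.1689, 0.032]
tool_rot: [0.198, 0.74, 0.594, -0.247]
ft_force: [-0.1, 0.4, 1.2]
gripper_width: 0.0326
finger_force: 0.0
```

play_rows([
  [0.62,[0,0,0.5],[0,0,0]],
  [0.62,[0,0,0.2],[0,0,0]],
  [0.62,[0,0,0.1],[0,0,0]],
  [0.62,[0,0,0],[0,0,0]],
])

```text
time: 16.1
eef_pos: [0.451, 0.1607, 0.0205]
tool_rot: [0.198, 0.74, 0.594, -0.246]
ft_force: [-0.4, -0.8, -0.6]
gripper_width: 0.0325
finger_force: 0.0
```

```bash
python3 - <<'E'
from h import *
s=st(); ue=np.array([-.216,-.9764]); step(np.r_[np.array([.4507,.158])+.002*ue,.0175],orient(ue,37))
E
```

```text
t 16.1 tcp [0.451  0.1607 0.0205] lean 36.86 yaw u [-0.1738 -0.781 ] ty [ 0.9763 -0.2165  0.0009] F [-0.4 -0.8 -0.6] w 0.0325 ff 0.0
shift [-0.1   0.02  0.26] turn [ 0.   -0.03 -0.01] shift in final axes [-0.1   0.02  0.26]
```

play_rows([
  [0.62,[-0.1,0.02,0.13],[0,0,0]],
  [0.62,[0,0,0.06],[0,0,0]],
  [0.62,[0,0,0],[0,0,0]],
])

```text
time: 16.4
eef_pos: [0.4503, 0.1566, 0.0184]
tool_rot: [0.198, 0.74, 0.594, -0.246]
ft_force: [0.2, -0.4, -0.3]
gripper_width: 0.0325
finger_force: 0.0
```

play_rows([
  [0.62,[0,0,0.06],[0,0,0]],
  [0.62,[0,0,0],[0,0,0]],
])

```text
time: 16.6
eef_pos: [0.4501, 0.1559, 0.0173]
tool_rot: [0.198, 0.74, 0.594, -0.247]
ft_force: [0.8, -0.1, 0.3]
gripper_width: 0.0324
finger_force: 0.0
```

play_rows([
  [0.75,[0,0,0],[0,0,0]],
  [0.85,[0,0,0],[0,0,0]],
  [1,[0,0,0],[0,0,0]],
  [1,[0,0,0],[0,0,0]],
], grip_force=35)

```text
time: 17.0
eef_pos: [0.4502, 0.156, 0.0176]
tool_rot: [0.198, 0.74, 0.594, -0.246]
ft_force: [0.3, 1.6, 1.5]
gripper_width: 0.0109
finger_force: 34.3
```

play_rows([
  [1,[-0.06,0,-0.08],[0,0,0]],
  [1,[-0.18,0,-0.24],[0,0,0]],
  [1,[-0.3,0,-0.4],[0,0,0]],
  [1,[-0.3,0,-0.4],[0,0,0]],
  [1,[0,0,0],[0,0,0]],
], grip_force=50)

```text
time: 17.5
eef_pos: [0.4508, 0.1563, 0.0472]
tool_rot: [0.198, 0.74, 0.594, -0.245]
ft_force: [0.4, 0.7, -0.7]
gripper_width: 0.0111
finger_force: 49.6
```

```bash
python3 - <<'E'
from board import *
s=st(); im=viewer.grab_frame("wrist")[:,:,::-1]; c=cam("wrist"); cv2.imwrite("pics/w9.png",im); np.savez("w9.npz",K=c[0],E=c[1]); M0=rot(s).as_matrix(); ug=-M0[:2,0]; ug/=np.linalg.norm(ug)
im=im.astype(int);B,G,Rr=im[:,:,0],im[:,:,1],im[:,:,2]; m=(Rr<60)&(B>Rr+8)&(B>35); ce,a,k=blob(m,(262,200,306,330)); print(ce,a,k,"TCP px",proj(c,s["eef_pos"]))
ze=s["eef_pos"][2]-.0176+.01635
for r in range(int(a[0][1]) if a[0][1]<a[1][1] else int(a[1][1]),330,6):
    x=np.where(m[r,262:306])[0]
    if len(x): print(r,x.min()+262,x.max()+262,end="; ")
M=orient(u,37); A=np.r_[F-.06*u,.125]; print(); step(A,M)
E
```

```text
t 17.5 tcp [0.4508 0.1563 0.0472] lean 36.78 yaw u [-0.175  -0.7816] ty [ 0.9762 -0.2167  0.0025] F [ 0.4  0.7 -0.7] w 0.0111 ff 49.6
[283.2102 254.9477] (array([284.9949, 219.071 ], dtype=float32), array([278.7817, 306.0558], dtype=float32)) 2008 TCP px [284.9251 289.7982]
219 283 284; 225 271 297; 231 268 300; 237 267 300; 243 268 300; 249 268 299; 255 269 299; 261 269 299; 267 270 298; 273 269 298; 279 271 296; 285 272 295; 291 272 295; 297 272 295; 303 272 295; 
shift [-12.24   7.28   4.27] turn [-2.58 -0.04 -3.47] shift in final axes [-13.68   2.21   5.39]
```

play_rows([
  [1,[-0.94,0.56,0.33],[0,0,0]],
  [1,[-0.94,0.56,0.33],[0,0,0]],
  [1,[-0.94,0.56,0.33],[0,0,0]],
  [1,[-0.94,0.56,0.33],[0,0,0]],
  [1,[-0.94,0.56,0.33],[0,0,0]],
])

```text
time: 18.05
eef_pos: [0.4842, 0.0501, 0.0754]
tool_rot: [0.198, 0.74, 0.594, -0.247]
ft_force: [0.5, 0.0, -0.9]
gripper_width: 0.01
finger_force: 49.7
```

play_rows([
  [1,[-0.94,0.56,0.33],[0,0,0]],
  [1,[-0.94,0.56,0.33],[0,0,0]],
  [1,[-0.94,0.56,0.33],[0,0,0]],
  [1,[-0.94,0.56,0.33],[0,0,0]],
  [1,[-0.94,0.56,0.33],[0,0,0]],
])

```text
time: 18.55
eef_pos: [0.5183, -0.0548, 0.1055]
tool_rot: [0.198, 0.74, 0.594, -0.247]
ft_force: [0.0, 0.5, -1.2]
gripper_width: 0.01
finger_force: 49.7
```

play_rows([
  [1,[-0.94,0.56,0.33],[-0.64,0,-0.87]],
  [1,[-0.8,0.7,0.32],[-0.64,0,-0.87]],
  [1,[-0.8,0.55,0.32],[-0.64,0,-0.87]],
  [1,[0,0,0],[-0.64,0,-0.87]],
  [1,[0,0,0],[0,0,0]],
])

```text
time: 19.05
eef_pos: [0.5466, -0.1105, 0.1203]
tool_rot: [0.24, 0.615, 0.722, -0.206]
ft_force: [0.0, -0.5, -1.7]
gripper_width: 0.0104
finger_force: 49.6
```

```bash
python3 - <<'E'
from board import *
d=np.load("w9.npz"); c9=(d["K"],d["E"]); t9=np.array([.4508,.1563,.0472]); ug=np.array([-.175,-.7816]); ug/=np.linalg.norm(ug); ze=.0472-.0176+.01635
for uv,z in (((284,234),ze),((284,219),ze+.0063)): e=onz(c9,uv,z)-t9; print("near end along u",e[:2]@ug,"lat",e[:2]@[-ug[1],ug[0]])
s=st(); M=orient(u,37); w=lambda a,z:np.r_[F+a*u,z]
for a,z in ((-.04,.072),(-.01,.064),(0,.06)): step(w(a,z),M)
E
```

```text
near end along u -0.046198622708399535 lat -0.0004311203408207946
near end along u -0.0650136416365639 lat -0.0004546689189735937
t 19.05 tcp [ 0.5466 -0.1105  0.1203] lean 36.84 yaw u [ 0.1287 -0.7899] ty [ 0.9873  0.1586 -0.0031] F [ 0.  -0.5 -1.7] w 0.0104 ff 49.6
shift [ 0.45 -0.42  2.68] turn [-0.03 -0.03  0.02] shift in final axes [ 0.46 -0.43  2.68]
shift [-0.51 -0.42  3.9 ] turn [-0.03 -0.03  0.02] shift in final axes [-0.5  -0.43  3.9 ]
shift [-0.79 -0.42  4.36] turn [-0.03 -0.03  0.02] shift in final axes [-0.78 -0.43  4.36]
```

play_rows([
  [1,[0.15,-0.14,0.9],[0,0,0]],
  [1,[0.15,-0.14,0.9],[0,0,0]],
  [1,[0.15,-0.13,0.88],[0,0,0]],
  [1,[0,0,0],[0,0,0]],
])

```text
time: 19.45
eef_pos: [0.5417, -0.1363, 0.0698]
tool_rot: [0.238, 0.616, 0.722, -0.208]
ft_force: [0.3, -0.6, -1.1]
gripper_width: 0.0104
finger_force: 49.6
```

```bash
python3 - <<'E'
from board import *
d=np.load("w9.npz"); c9=(d["K"],d["E"]); t9=np.array([.4508,.1563,.0472]); ug=np.array([-.175,-.7816]); ug/=np.linalg.norm(ug); ze=.0472-.0176+.01635
for uv,z in (((284,233),ze),((284,219),ze-.0063),((284,220),ze-.0063)): e=onz(c9,uv,z)-t9; print("near end along u",e[:2]@ug,"lat",e[:2]@[-ug[1],ug[0]])
s=st(); M=orient(u,37)
for a,z in ((-.008,.0645),(.0028,.0565)): step(np.r_[F+a*u+.0003*v,z],M)
im=viewer.grab_frame("wrist")[:,:,::-1]; cv2.imwrite("pics/w10.png",im)
E
```

```text
near end along u -0.046860260565970854 lat -0.00043147734044325534
near end along u -0.04607490162430252 lat -0.0004176570173083772
near end along u -0.04543074990955992 lat -0.00041730945267565655
t 19.45 tcp [ 0.5417 -0.1363  0.0698] lean 36.81 yaw u [ 0.1277 -0.7904] ty [ 0.9879  0.1548 -0.0064] F [ 0.3 -0.6 -1.1] w 0.0104 ff 49.6
shift [-1.13  0.04  1.18] turn [-0.08 -0.04  0.01] shift in final axes [-1.13  0.03  1.18]
shift [-1.33  0.05  1.82] turn [-0.08 -0.04  0.01] shift in final axes [-1.32  0.03  1.83]
```

play_rows([
  [1,[-0.46,0.01,0.4],[-0.08,-0.04,0]],
  [1,[-0.46,0.01,0.44],[0,0,0]],
  [1,[-0.2,0.01,0.34],[0,0,0]],
  [1,[-0.1,0,0.3],[0,0,0]],
  [1,[-0.1,0,0.3],[0,0,0]],
])

```text
time: 20.0
eef_pos: [0.5506, -0.1784, 0.0594]
tool_rot: [0.243, 0.614, 0.722, -0.205]
ft_force: [-0.3, -0.5, -1.1]
gripper_width: 0.0103
finger_force: 49.6
```

play_rows([
  [1,[0,0,0],[0,0,0]],
])

```text
time: 20.1
eef_pos: [0.5503, -0.1784, 0.0589]
tool_rot: [0.243, 0.614, 0.722, -0.205]
ft_force: [0.7, 0.1, -0.9]
gripper_width: 0.0104
finger_force: 49.6
```

```bash
python3 - <<'E'
from board import *
s=st(); M=orient(u,37); print("part off F mm",((s["eef_pos"][:2]-F)@np.c_[u,v])*1e3-[2.8,.4])
step(np.r_[F+.0028*u+.0003*v,.0565],M)
im=viewer.grab_frame("wrist")[:,:,::-1]; cv2.imwrite("pics/w11.png",im); c=cam("wrist")
im=im.astype(int); B,G,Rr=im[:,:,0],im[:,:,1],im[:,:,2]; y=((Rr-B)/np.maximum(Rr,1)>.55)&(Rr>60)&(G>50)
for r in range(195,262,4):
    x=np.where(y[r,180:400])[0]+180; b=np.where(((Rr<60)&(B>Rr+8)&(B>35))[r,262:306])[0]+262
    print(r,(x.min(),x.max(),len(x)) if len(x) else "-",(b.min(),b.max()) if len(b) else "-",end=" | ")
E
```

```text
t 20.1 tcp [ 0.5503 -0.1784  0.0589] lean 37.04 yaw u [ 0.1277 -0.788 ] ty [0.9869 0.1613 0.0018] F [ 0.7  0.1 -0.9] w 0.0104 ff 49.6
part off F mm [-0.1167  0.9663]
shift [ 0.07 -0.05  0.1 ] turn [0.04 0.01 0.02] shift in final axes [ 0.07 -0.05  0.1 ]
195 - - | 199 (np.int64(264), np.int64(299), 36) - | 203 (np.int64(264), np.int64(299), 36) - | 207 (np.int64(264), np.int64(299), 36) - | 211 (np.int64(264), np.int64(299), 36) - | 215 (np.int64(264), np.int64(299), 36) - | 219 (np.int64(264), np.int64(299), 28) - | 223 (np.int64(264), np.int64(299), 12) (np.int64(273), np.int64(294)) | 227 (np.int64(263), np.int64(267), 5) (np.int64(269), np.int64(299)) | 231 (np.int64(218), np.int64(345), 93) (np.int64(268), np.int64(300)) | 235 (np.int64(219), np.int64(344), 90) (np.int64(267), np.int64(301)) | 239 (np.int64(220), np.int64(343), 90) (np.int64(267), np.int64(300)) | 243 (np.int64(221), np.int64(342), 88) (np.int64(268), np.int64(300)) | 247 (np.int64(222), np.int64(341), 86) (np.int64(268), np.int64(300)) | 251 - (np.int64(267), np.int64(300)) | 255 - (np.int64(268), np.int64(299)) | 259 - (np.int64(268), np.int64(299)) |
```

play_rows([
  [1,[0.06,-0.05,0.08],[0.04,0,0]],
  [1,[0.06,0,0.08],[0,0,0]],
  [1,[0.03,0,0.04],[0,0,0]],
  [1,[0,0,0],[0,0,0]],
])

```text
time: 20.55
eef_pos: [0.5495, -0.1779, 0.0544]
tool_rot: [0.242, 0.614, 0.722, -0.206]
ft_force: [-0.4, 0.1, -1.2]
gripper_width: 0.0101
finger_force: 49.6
```

```bash
python3 - <<'E'
from board import *
s=st(); print("part off F mm",((s["eef_pos"][:2]-F)@np.c_[u,v])*1e3-[2.8,-.4])
im=viewer.grab_frame("wrist")[:,:,::-1]; c=cam("wrist")
im=im.astype(int); B,G,Rr=im[:,:,0],im[:,:,1],im[:,:,2]; y=((Rr-B)/np.maximum(Rr,1)>.55)&(Rr>60)&(G>50)
col=np.where(y[150:260,282])[0]+150; print("slot rows",col.min(),col.max(), "near edge off", ((onz(c,(282,col.min()-.5),.044)[:2]-F)@u)*1e3, "tcp along", (s["eef_pos"][:2]-F)@u*1e3)
for r in (205,213,240):
    x=np.where(y[r,180:400])[0]+180; print(r,x.min(),x.max(),end=" ")
b=((Rr<60)&(B>Rr+8)&(B>35))
for r in (240,250): x=np.where(b[r,262:306])[0]+262; print("part",r,x.min(),x.max())
E
```

```text
t 20.55 tcp [ 0.5495 -0.1779  0.0544] lean 37.04 yaw u [ 0.128  -0.7878] ty [ 0.9871  0.1601 -0.0004] F [-0.4  0.1 -1.2] w 0.0101 ff 49.6
part off F mm [-0.7402  1.1314]
slot rows 210 218 near edge off -44.87133441908157 tcp along 2.059836929179763Traceback (most recent call last):
  File "<stdin>", line 7, in <module>
    return umr_minimum(a, axis, None, out, keepdims, initial, where)
ValueError: zero-size array to reduction operation minimum which has no identity
```

play_rows([
  [1,[-0.025,-0.015,0.02],[0,0,0]],
  [1,[0.03,0,0.04],[0,0,0]],
  [1,[0,0,0],[0,0,0]],
])

```text
time: 20.9
eef_pos: [0.5493, -0.1787, 0.0535]
tool_rot: [0.242, 0.615, 0.722, -0.206]
ft_force: [0.4, 0.3, -0.9]
gripper_width: 0.0102
finger_force: 49.6
```

play_rows([
  [1,[0.03,0,0.04],[0,0,0]],
  [1,[0,0,0],[0,0,0]],
])

```text
time: 21.1
eef_pos: [0.5493, -0.1787, 0.0525]
tool_rot: [0.242, 0.615, 0.722, -0.206]
ft_force: [-1.4, 0.1, -1.0]
gripper_width: 0.0102
finger_force: 49.6
```

play_rows([
  [1,[0.03,0,0.04],[0,0,0]],
  [1,[0,0,0],[0,0,0]],
])

```text
time: 21.3
eef_pos: [0.5493, -0.1787, 0.0514]
tool_rot: [0.242, 0.614, 0.722, -0.206]
ft_force: [0.2, 0.3, -1.4]
gripper_width: 0.0106
finger_force: 49.6
```

play_rows([
  [1,[0.03,0,0.04],[0,0,0]],
  [1,[0,0,0],[0,0,0]],
])

```text
time: 21.5
eef_pos: [0.5493, -0.1787, 0.0504]
tool_rot: [0.242, 0.614, 0.722, -0.206]
ft_force: [0.2, -0.5, -1.1]
gripper_width: 0.0106
finger_force: 49.6
```

Past the board's top with no force; I continue.

play_rows([
  [1,[0.03,0,0.04],[0,0,0]],
  [1,[0.03,0,0.04],[0,0,0]],
  [1,[0,0,0],[0,0,0]],
])

```text
time: 21.8
eef_pos: [0.5493, -0.1787, 0.0484]
tool_rot: [0.242, 0.615, 0.722, -0.206]
ft_force: [0.3, -0.7, -0.8]
gripper_width: 0.01
finger_force: 49.6
```

play_rows([
  [1,[0.03,0,0.04],[0,0,0]],
  [1,[0.03,0,0.04],[0,0,0]],
  [1,[0,0,0],[0,0,0]],
])

```text
time: 22.1
eef_pos: [0.5493, -0.1787, 0.0464]
tool_rot: [0.242, 0.615, 0.722, -0.206]
ft_force: [-0.4, 0.4, -1.6]
gripper_width: 0.0104
finger_force: 49.6
```

play_rows([
  [1,[0.03,0,0.04],[0,0,0]],
  [1,[0.03,0,0.04],[0,0,0]],
  [1,[0,0,0],[0,0,0]],
])

```text
time: 22.4
eef_pos: [0.5493, -0.1787, 0.0444]
tool_rot: [0.242, 0.614, 0.722, -0.206]
ft_force: [0.4, -0.6, -0.5]
gripper_width: 0.0105
finger_force: 49.6
```

play_rows([
  [1,[0.03,0,0.04],[0,0,0]],
  [1,[0.03,0,0.04],[0,0,0]],
  [1,[0,0,0],[0,0,0]],
])

```text
time: 22.7
eef_pos: [0.5493, -0.1787, 0.0424]
tool_rot: [0.242, 0.615, 0.722, -0.206]
ft_force: [-0.2, -0.2, -0.7]
gripper_width: 0.0103
finger_force: 49.6
```

play_rows([
  [1,[0.03,0,0.04],[0,0,0]],
  [1,[0.03,0,0.04],[0,0,0]],
  [1,[0,0,0],[0,0,0]],
])

```text
time: 23.0
eef_pos: [0.5493, -0.1787, 0.0404]
tool_rot: [0.242, 0.614, 0.722, -0.206]
ft_force: [0.1, -0.2, -0.9]
gripper_width: 0.0105
finger_force: 49.6
```

play_rows([
  [1,[0.03,0,0.04],[0,0,0]],
  [1,[0.02,0,0.025],[0,0,0]],
  [1,[0,0,0],[0,0,0]],
])

```text
time: 23.3
eef_pos: [0.5493, -0.1787, 0.0388]
tool_rot: [0.242, 0.614, 0.722, -0.206]
ft_force: [0.3, -0.3, -1.4]
gripper_width: 0.0101
finger_force: 49.6
```

play_rows([
  [1,[0.02,0,0.025],[0,0,0]],
  [1,[0,0,0],[0,0,0]],
])

```text
time: 23.5
eef_pos: [0.5494, -0.1787, 0.0382]
tool_rot: [0.242, 0.614, 0.722, -0.206]
ft_force: [0.8, 0.9, -0.7]
gripper_width: 0.0105
finger_force: 49.6
```

play_rows([
  [1,[0.015,0,0.02],[0,0,0]],
  [1,[0,0,0],[0,0,0]],
])

```text
time: 23.7
eef_pos: [0.5494, -0.1787, 0.0378]
tool_rot: [0.242, 0.615, 0.722, -0.206]
ft_force: [-0.5, 0.1, -0.6]
gripper_width: 0.0105
finger_force: 49.6
```

play_rows([
  [1,[0.015,0,0.02],[0,0,0]],
  [1,[0,0,0],[0,0,0]],
])

```text
time: 23.9
eef_pos: [0.5495, -0.1788, 0.0376]
tool_rot: [0.242, 0.615, 0.722, -0.206]
ft_force: [-1.0, -0.1, 1.5]
gripper_width: 0.0099
finger_force: 50.0
```

play_rows([
  [1,[0.01,0,0.01],[0,0,0]],
  [1,[0,0,0],[0,0,0]],
])

```text
time: 24.1
eef_pos: [0.5495, -0.1788, 0.0375]
tool_rot: [0.242, 0.615, 0.722, -0.206]
ft_force: [-3.0, 1.2, 5.7]
gripper_width: 0.0099
finger_force: 50.4
```

The finder is home at z 0.0376, as predicted. I release it and retreat.

play_rows([
  [1,[-0.01,0,-0.01],[0,0,0]],
  [0.84,[0,0,0],[0,0,0]],
  [0.76,[0,0,0],[0,0,0]],
  [0.71,[0,0,0],[0,0,0]],
  [0.71,[0,0,0],[0,0,0]],
], grip_force=20)

```text
time: 24.6
eef_pos: [0.5493, -0.1787, 0.0372]
tool_rot: [0.242, 0.615, 0.722, -0.206]
ft_force: [-0.1, -0.1, 0.4]
gripper_width: 0.0248
finger_force: 0.0
```

play_rows([
  [0.71,[0,0,-0.2],[0,0,0]],
  [0.71,[0,0,-0.4],[0,0,0]],
  [0.71,[0,0,-0.6],[0,0,0]],
  [0.71,[0,0,-0.8],[0,0,0]],
  [0.71,[0,0,-1],[0,0,0]],
])

```text
time: 25.1
eef_pos: [0.5434, -0.1422, 0.0864]
tool_rot: [0.242, 0.615, 0.722, -0.206]
ft_force: [-0.4, 0.9, 0.9]
gripper_width: 0.0244
finger_force: 0.0
```

play_rows([
  [0.71,[0.3,0,-1],[0,0,0]],
  [0.71,[0.3,0,-1],[0,0,0]],
  [0.71,[0,0,0],[0,0,0]],
])

```text
time: 25.4
eef_pos: [0.539, -0.1078, 0.1127]
tool_rot: [0.243, 0.614, 0.722, -0.204]
ft_force: [-0.0, 0.2, 0.1]
gripper_width: 0.0249
finger_force: 0.0
```

```bash
python3 - <<'E'
from board import *
s=st(); im=viewer.grab_frame("wrist")[:,:,::-1]; c=cam("wrist"); cv2.imwrite("pics/w12.png",im)
for nm,p in (("finder near",np.r_[F-.043*u,.0364]),("finder tip",np.r_[F+.043*u,.0364]),("std",np.r_[S,.039])): print(nm,proj(c,p))
a=im.astype(int);B,G,Rr=a[:,:,0],a[:,:,1],a[:,:,2]; q=proj(c,np.r_[F,.0364]).astype(int)
m=(Rr<60)&(B>Rr+8)&(B>30); print(blob(m,(q[0]-25,q[1]-45,q[0]+25,q[1]+45)))
m=(Rr>80)&(G<50)&(B<50); q=proj(c,np.r_[S,.039]).astype(int); print(q,blob(m,(q[0]-40,max(0,q[1]-45),q[0]+40,q[1]+45)))
print("board origin",t,"hinge", t[:2]+.095*u)
# lid in side view: free edge / angle
sd=viewer.grab_frame("side"); cv2.imwrite("pics/s12.png",sd[:,:,::-1]); cs=cam("side"); print({round(th,2):[proj(cs,np.r_[t[:2]+(.095-.191*np.cos(th))*u+y*v,.052+.191*np.sin(th)]).round(0).tolist() for y in (-.12,.12)] for th in (1.0,1.05,1.1)})
E
```

```text
t 25.4 tcp [ 0.539  -0.1078  0.1127] lean 37.06 yaw u [ 0.1271 -0.7878] ty [0.9868 0.1619 0.0034] F [-0.   0.2  0.1] w 0.0249 ff 0.0
finder near [282.1745 190.7269]
finder tip [282.3784 254.8424]
std [434.4158 230.1446]
(array([281.9028, 221.0606]), (array([281.5, 198. ], dtype=float32), array([281.5, 247. ], dtype=float32)), np.int32(792))
[434 230] (array([432.4364, 232.317 ]), (array([447.5384, 207.6923], dtype=float32), array([418.9231, 250.6154], dtype=float32)), np.int32(1022))
board origin [ 0.5975 -0.1342 -1.4119] hinge [ 0.6125 -0.228 ]
{1.0: [[352.0, 142.0], [259.0, 126.0]], 1.05: [[353.0, 138.0], [260.0, 123.0]], 1.1: [[354.0, 135.0], [261.0, 120.0]]}
```

Both parts are in. The lid's free edge still projects at about 1.05 rad. Next I go up over the lid's edge with the fingers shut and the tool upright, to press from outside.

```bash
cat > lid.py <<'E'
from board import *
W=lambda x,z,y=0:np.r_[t[:2]+x*1e-3*u+y*1e-3*v,z*1e-3+.01]
def P(th,gap=0): return 95-170*np.cos(th)+(12+gap)*np.sin(th)+11, 42+170*np.sin(th)+(12+gap)*np.cos(th)
E
python3 - <<'E'
from lid import *
s=st(); print("case xy",((s["eef_pos"][:2]-t[:2])@np.c_[u,v])*1e3); M=orient(u,0)
step(W(-70,275)); step(W(-70,275),M); print("then to (75,275): tool x",-145/20,"then",P(1.05,20))
E
```

```text
t 25.5 tcp [ 0.5384 -0.1093  0.1106] lean 37.05 yaw u [ 0.1279 -0.7877] ty [0.9869 0.1611 0.001 ] F [-1.6 -0.1 -0.4] w 0.0247 ff 0.0
case xy [-33.9119 -54.3618]
shift [-3.82  2.73 -8.04] shift [-3.82  2.73 -8.04] turn [0.02 7.41 0.03] shift in final axes [ 1.8   2.72 -8.72]
then to (75,275): tool x -7.25 then (np.float64(49.17046507741496), np.float64(205.38422188351814))
```

play_rows([
  [0.85,[0,0,-1],[0,0,0]],
  [0.9,[-0.3,0.3,-1],[0,0,0]],
  [1,[-0.4,0.35,-1],[0,0,0]],
  [1,[-0.5,0.35,-1],[0,0,0]],
  [1,[-0.5,0.35,-1],[0,0,0]],
])

```text
time: 26.0
eef_pos: [0.5596, -0.0731, 0.2105]
tool_rot: [0.242, 0.615, 0.722, -0.206]
ft_force: [0.4, 0.4, -0.1]
gripper_width: -0.0
finger_force: 0.0
```

play_rows([
  [1,[-0.6,0.45,-1],[0,0,0]],
  [1,[-0.7,0.45,-1],[0,0,0]],
  [1,[-0.8,0.47,-1],[0,0,0]],
  [1,[0,0,0],[0,1,0]],
  [1,[0,0,0],[0,1,0]],
])

```text
time: 26.5
eef_pos: [0.5865, -0.0657, 0.2834]
tool_rot: [0.177, 0.63, 0.741, -0.151]
ft_force: [-0.1, 0.1, -0.1]
gripper_width: -0.0001
finger_force: 0.0
```

play_rows([
  [1,[0,0,0],[0,1,0]],
  [1,[0,0,0],[0,1,0]],
  [1,[0,0,0],[0,1,0]],
  [1,[0,0,0],[0,1,0]],
  [1,[0,0,0],[0,1,0]],
])

```text
time: 27.0
eef_pos: [0.5862, -0.0664, 0.2832]
tool_rot: [0.012, 0.648, 0.761, -0.01]
ft_force: [0.3, 0.2, -0.9]
gripper_width: -0.0002
finger_force: 0.0
```

play_rows([
  [1,[0,0,0],[0,0.41,0]],
  [1,[0,0,0],[0,0,0]],
])

```text
time: 27.2
eef_pos: [0.5862, -0.0673, 0.2826]
tool_rot: [-0.001, 0.649, 0.761, -0.0]
ft_force: [-0.1, 0.6, 0.4]
gripper_width: 0.0
finger_force: 0.0
```

```bash
python3 - <<'E'
from lid import *
st(); M=orient(u,0); step(W(80,280),M); step(W(80,240),M); x,z=P(1.05,22); step(W(x,z),M)
E
```

```text
t 27.2 tcp [ 0.5862 -0.0673  0.2826] lean 0.08 yaw u [ 0.1578 -0.9875] ty [ 0.9875  0.1578 -0.0011] F [-0.1  0.6  0.4] w 0.0 ff 0.0
shift [-7.39  0.03 -0.37] turn [-0.01 -0.01 -0.01] shift in final axes [-7.39  0.03 -0.37]
shift [-7.39  0.03  1.63] turn [-0.01 -0.01 -0.01] shift in final axes [-7.39  0.03  1.63]
shift [-5.94  0.03  3.31] turn [-0.01 -0.01 -0.01] shift in final axes [-5.94  0.03  3.31]
```

play_rows([
  [1,[-1,0,0],[0,0,0]],
  [1,[-1,0,0],[0,0,0]],
  [1,[-1,0,0],[0,0,0]],
  [1,[-1,0,0],[0,0,0]],
  [1,[-1,0,0],[0,0,0]],
])

```text
time: 27.7
eef_pos: [0.6023, -0.1656, 0.2831]
tool_rot: [0.0, 0.648, 0.762, -0.0]
ft_force: [0.3, 0.1, -0.5]
gripper_width: 0.0002
finger_force: 0.0
```

play_rows([
  [1,[-1,0,0],[0,0,0]],
  [1,[-1,0,0.3],[0,0,0]],
  [1,[-0.4,0,0.6],[0,0,0]],
  [1,[0,0,0.7],[0,0,0]],
  [1,[0.3,0,0.5],[0,0,0]],
])

```text
time: 28.2
eef_pos: [0.6085, -0.2059, 0.2389]
tool_rot: [-0.001, 0.648, 0.761, -0.0]
ft_force: [0.2, -0.4, -1.3]
gripper_width: 0.0002
finger_force: 0.0
```

play_rows([
  [1,[0.5,0,0.5],[0,0,0]],
  [1,[0.65,0,0.7],[0,0,0]],
  [1,[0,0,0],[0,0,0]],
])

```text
time: 28.5
eef_pos: [0.6045, -0.1808, 0.2154]
tool_rot: [-0.001, 0.647, 0.762, -0.0]
ft_force: [-0.1, 0.1, 0.4]
gripper_width: 0.0001
finger_force: 0.0
```

```bash
python3 - <<'E'
from lid import *
s=st(); M=orient(u,0); pr=np.array([*P(1.05,22)])
step(W(*pr),M); step(W(*P(1.05)),M)
prev=np.array(P(1.05)); 
for th in (.98,.9,.8,.7,.6,.5,.4,.3,.2,.15,.1,.05,0): p=np.array(P(th)); d=p-prev; print(th,"tool x,z",np.round([-d[0]/20,-d[1]/20],2),"world z",p[1]+10); prev=p
E
```

```text
t 28.5 tcp [ 0.6045 -0.1808  0.2154] lean 0.15 yaw u [ 0.1619 -0.9868] ty [ 0.9868  0.1619 -0.0021] F [-0.1  0.1  0.4] w 0.0001 ff 0.0
shift [-0.19  0.02 -0.05] turn [-0.02 -0.02  0.04] shift in final axes [-0.19  0.02 -0.05]
shift [0.77 0.03 0.5 ] turn [-0.02 -0.02  0.04] shift in final axes [0.77 0.02 0.5 ]
0.98 tool x,z [0.53 0.28] world z 199.86882354482958
0.9 tool x,z [0.58 0.36] world z 192.62489425592014
0.8 tool x,z [0.68 0.52] world z 182.31101596508486
0.7 tool x,z [0.62 0.58] world z 170.69511307782133
0.6 tool x,z [0.56 0.64] world z 157.89324785607215
0.5 tool x,z [0.5  0.69] world z 144.03333230539897
0.4 tool x,z [0.42 0.74] world z 129.2538501205052
0.3 tool x,z [0.35 0.78] world z 113.702473001935
0.2 tool x,z [0.27 0.81] world z 97.53458516925531
0.15 tool x,z [0.1  0.41] world z 89.26973545574437
0.1 tool x,z [0.08 0.42] world z 80.9117308132971
0.05 tool x,z [0.06 0.42] world z 72.48146190075491
0 tool x,z [0.04 0.42] world z 64.0
```

play_rows([
  [1,[0.38,0.01,0.25],[0,0,0]],
  [1,[0.38,0.01,0.25],[0,0,0]],
  [1,[0.26,0,0.14],[0,0,0]],
  [1,[0.27,0,0.14],[0,0,0]],
  [1,[0.29,0,0.18],[0,0,0]],
])

```text
time: 29.0
eef_pos: [0.6007, -0.1518, 0.1983]
tool_rot: [0.0, 0.648, 0.762, 0.0]
ft_force: [-0.1, -0.3, 1.4]
gripper_width: -0.0001
finger_force: 0.7
```

play_rows([
  [1,[0.29,0,0.18],[0,0,0]],
  [1,[0.34,0,0.26],[0,0,0]],
  [1,[0.34,0,0.26],[0,0,0]],
  [1,[0.31,0,0.29],[0,0,0]],
  [1,[0.31,0,0.29],[0,0,0]],
])

```text
time: 29.5
eef_pos: [0.5954, -0.12, 0.172]
tool_rot: [-0.0, 0.648, 0.762, -0.0]
ft_force: [0.8, 0.4, 0.6]
gripper_width: 0.0002
finger_force: 0.5
```

```bash
python3 - <<'E'
from lid import *
st(); sd=viewer.grab_frame("side").astype(int); cv2.imwrite("pics/s13.png",sd[:,:,::-1].astype(np.uint8)); step(W(*P(.7)),orient(u,0))
E
```

```text
t 29.5 tcp [ 0.5954 -0.12    0.172 ] lean 0.02 yaw u [ 0.16   -0.9871] ty [ 0.9871  0.16   -0.0003] F [0.8 0.4 0.6] w 0.0002 ff 0.5
shift [0.06 0.01 0.01] turn [-0.02 -0.01  0.02] shift in final axes [0.06 0.01 0.01]
```

play_rows([
  [1,[0.3,0,0.32],[0,0,0]],
  [1,[0.28,0,0.32],[0,0,0]],
  [1,[0.25,0,0.34],[0,0,0]],
  [1,[0.25,0,0.35],[0,0,0]],
  [1,[0.21,0,0.37],[0,0,0]],
])

```text
time: 30.05
eef_pos: [0.5913, -0.0947, 0.1379]
tool_rot: [-0.0, 0.648, 0.762, -0.0]
ft_force: [-0.2, -0.2, 1.0]
gripper_width: -0.0001
finger_force: 0.4
```

play_rows([
  [1,[0.21,0,0.37],[0,0,0]],
  [1,[0.18,0,0.39],[0,0,0]],
  [1,[0.17,0,0.39],[0,0,0]],
  [1,[0.14,0,0.4],[0,0,0]],
  [1,[0.13,0,0.41],[0,0,0]],
])

```text
time: 30.55
eef_pos: [0.5887, -0.0785, 0.0987]
tool_rot: [-0.0, 0.648, 0.762, -0.0]
ft_force: [1.0, 0.7, 0.7]
gripper_width: -0.0
finger_force: 0.2
```

play_rows([
  [1,[0.1,0,0.41],[0,0,0]],
  [1,[0.08,0,0.42],[0,0,0]],
  [1,[0,0,0],[0,0,0]],
])

```text
time: 30.85
eef_pos: [0.5875, -0.075, 0.0812]
tool_rot: [-0.001, 0.648, 0.762, -0.001]
ft_force: [-0.3, -0.5, 0.2]
gripper_width: 0.0001
finger_force: 0.0
```

play_rows([
  [1,[0.02,0,0.2],[0,0,0]],
  [1,[0.02,0,0.2],[0,0,0]],
  [1,[0,0,0],[0,0,0]],
])

```text
time: 31.15
eef_pos: [0.5878, -0.0744, 0.0743]
tool_rot: [-0.0, 0.648, 0.762, -0.0]
ft_force: [1.3, -0.2, -0.2]
gripper_width: -0.0002
finger_force: 0.0
```

play_rows([
  [1,[0,0,0.1],[0,0,0]],
  [1,[0,0,0.1],[0,0,0]],
  [1,[0,0,0],[0,0,0]],
])

```text
time: 31.45
eef_pos: [0.588, -0.0744, 0.0707]
tool_rot: [-0.0, 0.648, 0.762, -0.0]
ft_force: [-0.4, 0.3, 0.1]
gripper_width: -0.0
finger_force: 0.0
```

play_rows([
  [1,[0,0,0.06],[0,0,0]],
  [1,[0,0,0.06],[0,0,0]],
  [1,[0,0,0],[0,0,0]],
])

```text
time: 31.75
eef_pos: [0.5881, -0.0743, 0.069]
tool_rot: [-0.0, 0.648, 0.762, 0.0]
ft_force: [-3.1, 1.2, 5.4]
gripper_width: 0.0002
finger_force: 2.6
```

Contact with the catch builds up; I press on.

play_rows([
  [1,[0,0,0.05],[0,0,0]],
  [1,[0,0,0.05],[0,0,0]],
  [1,[0,0,0],[0,0,0]],
])

```text
time: 32.05
eef_pos: [0.5881, -0.0743, 0.0667]
tool_rot: [0.0, 0.648, 0.762, 0.0]
ft_force: [-0.5, 0.9, -0.8]
gripper_width: -0.0
finger_force: 0.5
```

play_rows([
  [1,[0,0,0.05],[0,0,0]],
  [1,[0,0,0.05],[0,0,0]],
  [1,[0,0,0],[0,0,0]],
])

```text
time: 32.35
eef_pos: [0.5879, -0.0745, 0.064]
tool_rot: [-0.0, 0.648, 0.762, -0.0]
ft_force: [-0.7, -0.1, 0.0]
gripper_width: 0.0001
finger_force: 0.0
```

play_rows([
  [1,[0,0,0.05],[0,0,0]],
  [1,[0,0,0],[0,0,0]],
])

```text
time: 32.55
eef_pos: [0.588, -0.0745, 0.0639]
tool_rot: [0.0, 0.648, 0.762, -0.0]
ft_force: [-4.1, 1.1, 8.1]
gripper_width: -0.0001
finger_force: 4.3
```

It snapped over and is now rigid at z 0.064, exactly the shut height. One small firm push, then I back off and check.

play_rows([
  [1,[0,0,0.04],[0,0,0]],
  [1,[0,0,0],[0,0,0]],
])

```text
time: 32.75
eef_pos: [0.5881, -0.0745, 0.0638]
tool_rot: [0.0, 0.648, 0.762, -0.0]
ft_force: [-7.3, 1.4, 15.5]
gripper_width: 0.0
finger_force: 7.9
```

play_rows([
  [1,[0,0,-0.5],[0,0,0]],
  [1,[0,0,-1],[0,0,0]],
  [1,[0,0,-1],[0,0,0]],
  [1,[0,0,-1],[0,0,0]],
  [1,[0,0,-1],[0,0,0]],
])

```text
time: 33.25
eef_pos: [0.588, -0.0745, 0.1535]
tool_rot: [-0.0, 0.648, 0.762, -0.0]
ft_force: [0.6, -0.8, 0.5]
gripper_width: -0.0
finger_force: 0.0
```

play_rows([
  [1,[0,0,-1],[0,0,0]],
  [1,[0,0,-1],[0,0,0]],
  [1,[0,0,0],[0,0,0]],
  [1,[0,0,0],[0,0,0]],
])

```text
time: 33.65
eef_pos: [0.588, -0.0745, 0.1923]
tool_rot: [0.0, 0.648, 0.762, -0.0]
ft_force: [0.3, -0.4, -0.5]
gripper_width: 0.0001
finger_force: 0.0
```

```bash
python3 - <<'E'
from lid import *
st(); sd=viewer.grab_frame("side"); a=cv2.imread("pics/side0.png")[:,:,::-1].astype(int); cs=cam("side"); sd=sd.astype(int)
c=[proj(cs,W(x,54,y)) for x,y in ((-90,-115),(-90,115),(90,115),(90,-115))]; print("expected shut lid top quad",np.round(c,1).tolist())
m=np.zeros(sd.shape[:2],np.uint8); cv2.fillConvexPoly(m,np.int32(c),1); px=sd[m>0]; print("maple fraction in quad",((px[:,0]>px[:,2]+35)&(px[:,0]>110)).mean())
# front gap: column profile along the middle of the front: rows around lid/case seam
x,y=proj(cs,W(-95,42,-60)); x=int(x); print(x,y,[sd[r,x].tolist() for r in range(int(y)-8,int(y)+9)])
# other tools unmoved: difference to the first picture outside arm/case
d=abs(sd-a).sum(2); print("tool areas changed",{n:float((d[q]>60).mean().round(3)) for n,q in dict(blk=np.s_[285:330,95:150],par=np.s_[320:370,130:205],vb=np.s_[330:375,210:265],sq=np.s_[170:190,352:392]).items()})
E
```

```text
t 33.65 tcp [ 0.588  -0.0745  0.1923] lean 0.01 yaw u [ 0.1599 -0.9871] ty [ 0.9871  0.1599 -0.0001] F [ 0.3 -0.4 -0.5] w 0.0001 ff 0.0
expected shut lid top quad [[335.1, 211.2], [248.2, 191.8], [273.8, 161.9], [351.5, 177.1]]
maple fraction in quad 0.9987208186760473
312 211.4521958261352 [[133, 103, 68], [133, 102, 67], [134, 103, 69], [133, 102, 68], [133, 103, 68], [136, 104, 69], [144, 111, 73], [148, 115, 75], [145, 112, 74], [141, 108, 71], [141, 109, 72], [144, 111, 73], [145, 112, 74], [144, 111, 73], [145, 111, 73], [143, 110, 72], [144, 112, 74]]
tool areas changed {'blk': 0.0, 'par': 0.0, 'vb': 0.0, 'sq': 0.006}
```

The lid fills its expected shut outline with no gap at the front, and the block, parallel, V-block and square show no change in the side view.

```bash
python3 -c "
from plant import order; print(order.sign_off())"
```

```text
the job is handed in; nothing more can be done
None
```

The setting standard and the edge finder were eased fully home in their cavities, the lid was pressed shut past its catch, and the job was handed in after about 34 s of robot time; the micrometer and the other tools were left alone.

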